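# Unpin the spice caddy's flap with the forked key

## Task

Take the open front flap off the spice caddy for washing: with the forked key from the pine block, feel for the grooved collar of the flap's spring-loaded hinge bar, press it gently sideways and swing that end out of its lug. Put the key back upright in its slot, then lift the freed flap off and lay it down gently, flat on the rubber draining mat, lip up; leave the jars, mug and measuring cup where they are.

Things in the scene. Friction and masses are not known exactly. Their poses are not given: they have to be found in the camera images.
- caddy: Fixed aluminium spice caddy with six twist-cap tins, 100 mm deep (x), 170 wide, 82 high. Origin: centre of underside; the open front faces -x. At its foot a hinge rail (to 79 mm in front of the origin) with two lugs, 28 mm high, inner faces 126.2 mm apart, reaching 8 mm in front of the hinge line. The rail sits on slotted screws up to 4 mm to either side of the middle, unmeasured.
- flap: Aluminium fall-front flap, 0.14 kg, lying open on the plank, held by the loose spring bar through its hinge barrel. Origin: underside, below the middle of the hinge line, whose axis is 16 mm up; x points into the caddy. Plate to x = -72 mm, 100 wide (y), 4 thick; barrel 18 mm thick, y -45 to 31 mm. It sits within 0.5 mm of the rail's middle; the bar slides stiffly endwise in it by 8.4 mm.
- collar (a point): On the flap at y = 52, z = 16 mm: the bar's groove, but the bar lies up to 4 mm to either side (y). Groove 4.6 mm wide, neck 6 thick, between flanges 14 across, 4.5 thick; then a 5 mm tip, 13.8 long, in the +y lug. Pressed to -y the bar slides 0 to 9 mm (1.5 N) till its shoulder meets the -y lug; then the sprung end gives 5.2 mm (3 to 5.6 N) and stops; the tip is out after 4.6. Over 12 N bends it.
- stub (a point): On the flap at y = -58, z = 16 mm: outer face of the bar's shoulder (give or take 4 mm); a 5 mm stub runs 12.5 mm on into the loose 8.5 mm hole of the -y lug. The flap swings about here, +y end to -x: 0.09 rad frees the tip, 0.2 rad brings the collar clear in front of its lug. Let the spring out before lifting the key. Then draw the flap some 31 mm towards its +y (bar play included).
- flap_mid (a point): Middle of the flap's underside, 36 mm from the hinge line. Axes as the flap.
- flap_lip (a point): Middle of the flap's upright lip at its free edge (x = -67 mm), 16 mm above the underside; lip 10 mm thick (x), 88 long (y), its top 24 mm above the underside. Can be pinched from above. The plate beside it is 4 mm thick.
- fork: Forked key, 0.06 kg, standing upright in the block. Flat steel blade 19 mm wide (x), 3 thick (y), 40 long, with two tines at the bottom (5 mm wide each, slot between them 9 wide, 21 deep); wooden handle above it, 22 mm (x) by 14 (y), from z = 40 to 90 mm. Origin: midway between the tine tips; z up along the key.
- block: Pine block 70 mm (x) by 60 mm (y) by 48 mm high, fixed. Origin: centre of its underside. Slot in its top centre 23 mm (x) by 7 mm (y), 44 mm deep. The key stands in it with its handle's foot on the block's top, tine tips 8 mm above the plank.
- mat: Ribbed black rubber draining mat 170 mm (x) by 220 mm (y), 4 mm thick, fixed flat. Origin: centre of its underside.
- mug: Beige ceramic mug, 80 mm across, 92 high, a bystander. Origin: centre of its underside.
- jar_a: Empty glass jar with a red lid, 72 mm across, 112 high, a bystander. Origin: centre of its underside.
- jar_b: A second such jar.
- measuring_cup: Yellow plastic measuring cup, 74 mm across, 58 high, with a flat handle, a bystander. Origin: centre of its underside.
Things that resemble listed ones, but are neither listed nor needed, are in the scene too. Leave any turquoise look-alike of the fork alone.

How it is judged:
On the way, in this order (a step that is already met when the one before it is completed fails the run):
1. the key's fork stands over the spring bar's collar and presses it with more than 4 N (contact force between fork and flap above 4 N and y of fork in the frame of flap above 0.035 m and z of fork in the frame of flap below 0.016 m), for 0.1 s.
2. the sprung end of the flap is swung out of its lug (flap turned more than 0.09 rad from the caddy) with the key at the bar (angle between the x axis of flap and the x axis of caddy, either way round above 0.09 rad and horizontal distance between fork and flap below 0.07 m), for 0.1 s.
At the end, for the whole second after the job is handed in: The key stands in the slot again (tips within 8 mm of the block's middle, seated within 6 mm, tilt under 0.15 rad); the flap lies still, flat and lip up on the mat (tilt under 0.06 rad, its middle within 70 mm in x and 90 mm in y of the mat's middle, at most 4 mm above the mat's top) (horizontal distance between fork and block below 0.008 m and z of fork in the frame of block below 0.014 m and angle between fork's own z axis and vertical below 0.15 rad and x of flap_mid in the frame of mat between -0.07 and 0.07 m and y of flap_mid in the frame of mat between -0.09 and 0.09 m and z of flap_mid in the frame of mat below 0.008 m and angle between flap's own z axis and vertical below 0.06 rad and linear speed of flap below 0.02 m/s); the robot touches nothing.
It fails at once if the spring bar is forced: more than 12 N between the key and the flap (contact force between fork and flap above 12 N).
It fails at once if the flap is dropped or slapped down on the mat (faster than 0.45 m/s within 30 mm of it) (horizontal distance between flap_mid and mat below 0.12 m and z of flap_mid in the frame of mat below 0.03 m and linear speed of flap above 0.45 m/s).
It fails at once if a jar, the mug or the measuring cup is moved more than 20 mm (distance of any of mug, jar_a, jar_b, measuring_cup from where it was at the start of the episode above 0.02 m).
It also fails if it takes over 72 s, if anything falls off the work surface, if the arm or the gripper's body presses on something with over 40 N, if the wrist force passes 120 N, or if a joint passes its speed limit or range.

## Robot

A 7-joint arm with a two-finger parallel gripper is mounted at the origin on the work surface. World frame = base frame: x ahead of the robot, y to its left, z up, the work surface at z = 0. Lengths are in m, angles in rad, forces in N, time in s.
With the tool pointing down it reaches from about 0.425 to 0.925 m from the base axis. Payload 6.8 kg.
Tool frame: the origin (TCP) lies at the very end of the fingers, on their centre line; the grasp point (between the pads) lies 19 mm behind it; z points along the fingers, x is the direction in which the jaws open and shut, and the axes are right-handed (so a half turn about z gives the same grasp; the last joint's range is limited). The gripper opens to 85 mm and grips with 20 to 120 N. Pads are 22 mm wide; open, the fingers measure 114 mm over their backs; the gripper's body (76 mm by 85 mm) begins 54 mm behind the grasp point. The pads swing forward as they close: fully open they stand 13 mm farther back than shut.
Start: joints at [1.131, 0.477, 0.022, 1.555, -0.011, 1.109, -0.083], TCP at [0.22, -0.638, 0.231] pointing down, gripper open.
Joint ranges: [-2.96, 2.96], [-0.34, 2.1], [-1.41, 1.46], [0.24, 2.44], [-1.37, 4.51], [0.17, 1.92], [-2.96, 2.96]. Speed limits (rad/s): [2.39, 2.39, 3.14, 3.14, 3.14, 3.14, 3.14].

## Interface

Orientations are given as a rotation vector (axis times angle).
In Python, from bench import * gives the robot as it stands.
- The arm moves only by the tool servo_tool, never from a script. Its argument "increments" is one flat list of numbers, 7 for each row, row after row: the shift along the tool's x, y, z in mm, then the turn, a rotation vector about the tool's x, y, z in rad, then the finger opening in mm, from 0 to 85.4. In form: [tx, ty, tz, wx, wy, wz, fingers, tx, ty, tz, wx, wy, wz, fingers, ...]. A call has exactly 8 rows; each row shifts and turns the commanded pose from where the row before left it, along the tool's axes as they then stand; what a row does not reach is not made up. A row lasts 1/8 s, in which the tool goes at most 62.5 mm and 10.7 degrees, less where a joint would pass 70% of its speed; a pose out of reach is approached as far as the arm can. A call is refused whole if a number of a shift passes 62.5 or a number of a turn 0.188, either way. A call with a gripper value outside its range is refused whole. The fingers move at their own pace and stop on an object; "squeeze" is the grip in N (left out, the last holds). Time passes only in rows, so rows that do not move let the fingers close, or fill a call up. It gives the time, the measured TCP pose, the force and the opening at its end, in the units of the state.
- get_obs(): the state, without advancing time (a new reading comes with each control period).
- grab_frame(name): name is "side" or "top" or "wrist"; returns (picture, depth): 384x512x3 uint8, red, green, blue; 384x512 float32, m along the optical axis (not along the pixel's ray), 0 where there is no reading.
- calibration(name): a dict with "fx", "fy", "cx", "cy" (pixels), "eye" and "orientation" of the camera in the world; the wrist camera has in their place "T_tool_cam" (4x4, takes a point from camera to tool coordinates, whose origin is the TCP and whose axes are the tool frame's). Camera axes: x right, y up, looking along -z (the intrinsics and any distortion apply to the point x, -y, -z); pixel columns grow to the right and rows downward; lengths in m; the calibration is good to about 2 mm. A picture is of the moment at which its call begins: read the wrist's pose just before it. calibration takes no time and is no camera call.
- hand_in(): hands the job in, once; it reports no verdict.
The state is a dict: "clock": time; "joints": joint angles; "qvel": joint speeds; "tau": joint torques, N m; "tcp_pos": TCP position; "orientation": TCP orientation; "contact_force": force on the tool from outside, world axes, zero at the start; "moment": the same for the moment, N m; "grip_width": finger opening in m.
Only numpy, scipy, OpenCV 4.12 (cv2) and the standard library are available. Lean on these libraries where they do the work, as an engineer would, in place of code of your own. Each camera call takes 0.05 s, during which the arm holds its last target.

## Working session

There is one attempt and no reset: what is moved stays moved. The work goes in short steps, Python scripts to look and compute and a tool call to move; the robot and the scene stay as the last step left them, time stands still between calls to the robot, and variables do not carry over. Pictures are saved under pics/ and viewed, and the job is handed in when it is done.

Besides the shell and the picture viewer there is one more tool, called after "Call:" by a JSON object that holds its "name" and its "arguments". servo_tool: Moves the arm, as the interface text tells. Its arguments: {"type":"object","properties":{"increments":{"type":"array","items":{"type":"number"}},"squeeze":{"type":"number"}},"required":["increments"]}

```bash
ls; mkdir -p pics
cat > h.py <<'E'
from bench import *
import numpy as np, cv2
from scipy.spatial.transform import Rotation as R
def save(n,im): cv2.imwrite('pics/'+n+'.png',cv2.cvtColor(im,cv2.COLOR_RGB2BGR))
def T_tool(o=None):
    o=o or get_obs(); T=np.eye(4); T[:3,:3]=R.from_rotvec(o['orientation']).as_matrix(); T[:3,3]=o['tcp_pos']; return T
E
python3 - <<'E'
from h import *
o=get_obs()
for k,v in o.items(): print(k,np.round(v,4))
for n in ['side','top','wrist']:
    c=calibration(n); print(n,c)
for n in ['side','top','wrist']:
    im,d=grab_frame(n); save(n+'0',im); np.savez('pics/'+n+'0.npz',im=im,d=d)
E
```

```text
pics
clock 0.0
joints [ 1.1309  0.4779  0.0224  1.5565 -0.0115  1.1093 -0.0831]
qvel [ 0.0015 -0.0002  0.0006  0.0002 -0.0009 -0.0009  0.0002]
tau [-3.00000e-04 -5.96444e+01  1.60760e+00 -2.81198e+01  1.23000e-02
  9.30000e-03  0.00000e+00]
tcp_pos [ 0.2197 -0.6376  0.2303]
orientation [-2.5570e+00  1.8235e+00  2.5000e-03]
contact_force [-0.2611 -0.004   0.266 ]
moment [-0.0258 -0.0205 -0.0271]
grip_width 0.0851
side {'fx': 357.8229102625892, 'fy': 357.8229102625892, 'cx': 260.84322966621835, 'cy': 195.7447879781577, 'eye': array([0.27975718, 0.73464919, 0.48796072]), 'orientation': array([ 0.28407039, -1.38070776, -2.45662242])}
top {'fx': 412.92144477852867, 'fy': 412.92144477852867, 'cx': 257.31924850180684, 'cy': 193.69948038811899, 'eye': array([0.46150599, 0.0236516 , 1.17474072]), 'orientation': array([ 0.07936584, -0.06935926, -1.58447524])}
wrist {'fx': 292.30432146845305, 'fy': 292.30432146845305, 'cx': 256.16564678554164, 'cy': 192.24760905456313, 'T_tool_cam': array([[ 9.99999569e-01,  3.83130214e-04, -8.45821423e-04,
        -4.35659805e-04],
       [ 1.19486905e-04, -9.56429078e-01, -2.91964731e-01,
        -7.30872011e-02],
       [-9.20828714e-04,  2.91964504e-01, -9.56428712e-01,
        -1.42337039e-01],
       [ 0.00000000e+00,  0.00000000e+00,  0.00000000e+00,
         1.00000000e+00]])}
```

View pics/top0.png

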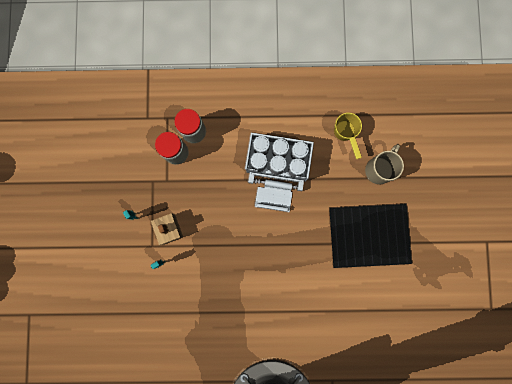

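View pics/side0.png

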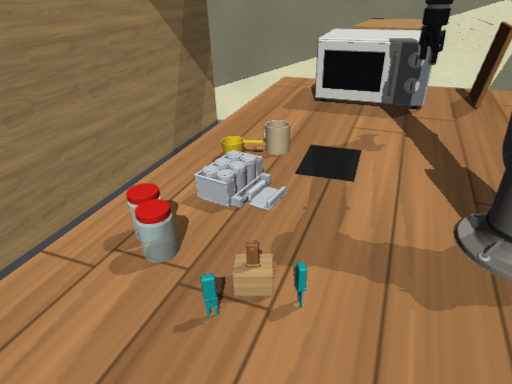

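View pics/wrist0.png

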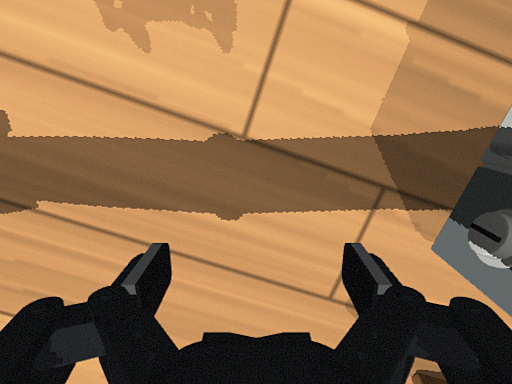

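Top view: the pine block with the brown key stands at about (166,228). The two turquoise look-alikes are at (129,214) and (157,264). The flap is at (274,195), the caddy at (281,157) and the mat at (371,236). The key to take is the wooden one in the block.

```bash
cat >> h.py <<'E'
def cloud(n,d,T=None):
    c=calibration(n)
    if n=='wrist': M=(T_tool() if T is None else T)@c['T_tool_cam']; Rm=M[:3,:3];t=M[:3,3]
    else: Rm=R.from_rotvec(c['orientation']).as_matrix(); t=c['eye']
    v,u=np.mgrid[:384,:512]
    P=np.stack([(u-c['cx'])/c['fx']*d,-(v-c['cy'])/c['fy']*d,-d],-1)
    return P@Rm.T+t
E
python3 - <<'E'
from h import *
for n in['top','side']:
    z=np.load(f'pics/{n}0.npz'); im,d=z['im'],z['d']; P=cloud(n,d)
    print(n)
    if n=='top':
        pts=dict(key=(166,228),block=(172,222),turq1=(129,214),turq2=(157,264),flap=(274,193),lip=(273,208),mat=(371,236),jarA=(168,145),jarB=(188,122),mug=(385,167),cup=(347,127),cadd=(281,157),plank=(260,250))
        for k,(u,v) in pts.items(): print(k,np.round(P[v,u],4))
        # rect fits
        def rect(mask,lab):
            Q=P[mask][:,:2].astype(np.float32); r=cv2.minAreaRect(Q*1000); print(lab,mask.sum(),np.round(r[0],1),np.round(r[1],1),round(r[2],2))
        v,u=np.mgrid[:384,:512]
        dark=(im.max(-1)<60)&(u>325)&(u<415)&(v>198)&(v<272); rect(dark,'mat')
        cad=(P[...,2]>.045)&(u>240)&(u<318)&(v>125)&(v<192)&(d>0); rect(cad,'caddy')
        bl=(abs(P[...,2]-.048)<.006)&(u>145)&(u<185)&(v>208)&(v<246); rect(bl,'block')
    s=4
    if n=='top':
        save('topzoomA',cv2.resize(im[195:280,110:220],None,fx=6,fy=6,interpolation=cv2.INTER_CUBIC))
        save('topzoomB',cv2.resize(im[125:220,230:330],None,fx=6,fy=6,interpolation=cv2.INTER_CUBIC))
E
```

```text
top
key [0.478  0.2756 0.0681]
block [0.4944 0.2636 0.049 ]
turq1 [0.5158 0.3682 0.0906]
turq2 [0.3849 0.2926 0.0932]
flap [ 0.5736 -0.0172  0.0058]
lip [ 0.5296 -0.0128  0.028 ]
mat [ 0.448  -0.2874  0.006 ]
jarA [0.6938 0.2615 0.1128]
jarB [0.7547 0.2094 0.1114]
mug [ 0.6433 -0.3353  0.006 ]
cup [ 0.762  -0.2315  0.0041]
cadd [ 0.6627 -0.035   0.083 ]
plank [ 0.4132  0.0251 -0.0008]
mat 4726 [ 447.2 -187.3] [170.3 420.2] 2.43
caddy 1814 [671.  -30.7] [173.6 103.2] 80.13
block 502 [476.6 282.4] [70.4 60.7] 21.23
side
```

View pics/topzoomA.png

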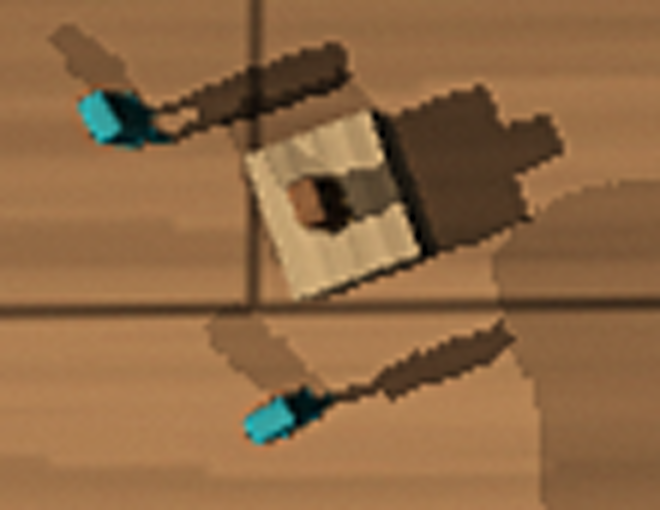

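View pics/topzoomB.png

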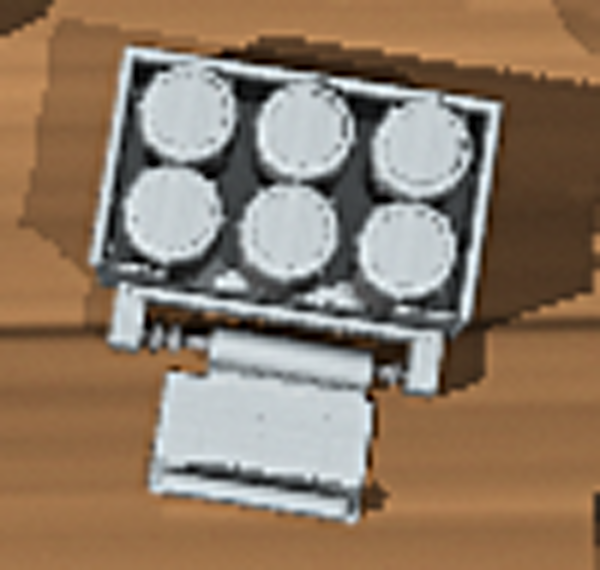

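```bash
cat >> h.py <<'E'
def plan(p,a_deg,n,f,start=None,tilt=None):
    """rows from measured pose to pos p (m), tool vertical with tool-x at world angle a; takes yaw path with sign closest unless a given beyond"""
    T=T_tool() if start is None else start
    a0=np.degrees(np.arctan2(T[1,0],T[0,0]))
    print('now a',round(a0,2),'tiltdeg',round(np.degrees(np.arccos(-T[2,2])),2),'pos',np.round(T[:3,3],4))
    da=a_deg-a0
    cur=T.copy(); out=[]
    def vert(a):
        a=np.radians(a); x=np.array([np.cos(a),np.sin(a),0]); z=np.array([0,0,-1.]); return np.stack([x,np.cross(z,x),z],1)
    p=np.array(p)
    for i in range(1,n+1):
        s=i/n
        tp=T[:3,3]+(p-T[:3,3])*s; tR=vert(a0+da*s)
        sh=np.round(cur[:3,:3].T@(tp-cur[:3,3])*1000,1)+0.
        w=np.round(R.from_matrix(cur[:3,:3].T@tR).as_rotvec(),3)+0.
        cur[:3,3]+=cur[:3,:3]@sh/1000; cur[:3,:3]=cur[:3,:3]@R.from_rotvec(w).as_matrix()
        out.append(list(sh)+list(w)+[f])
    for i,r in enumerate(out): print(', '.join('%g'%x for x in r),',',end='\n' if i%8!=7 else '\n--\n')
    return T
E
python3 - <<'E'
from h import *
plan([.601,-.0185,.15],80,16,50)
z=np.load('pics/top0.npz'); im,d=z['im'],z['d']; P=cloud('top',d)
v,u=np.mgrid[:384,:512]
dark=((im.max(-1)<60)&(u>325)&(u<415)&(v>198)&(v<272)).astype(np.uint8)
n,l,s,c=cv2.connectedComponentsWithStats(dark)
i=1+s[1:,4].argmax(); m=(l==i)&(d>0)
r=cv2.minAreaRect((P[m][:,:2]*1000).astype(np.float32)); print(r,P[m][:,2].mean())
E
```

```text
now a -70.99 tiltdeg 0.08 pos [ 0.2197 -0.6378  0.2305]
-28.8, -35.1, 5.1, 0, 0.001, -0.165, 50 ,
-22.7, -39.4, 5, 0, 0, -0.164, 50 ,
-15.9, -42.6, 5.1, 0, 0, -0.165, 50 ,
-8.7, -44.6, 5, 0, 0, -0.165, 50 ,
-1.3, -45.4, 5, 0, 0, -0.165, 50 ,
6.2, -45.1, 5.1, 0, 0, -0.164, 50 ,
13.5, -43.4, 5, 0, 0, -0.165, 50 ,
20.4, -40.6, 5.1, 0, 0, -0.165, 50 ,
--
26.8, -36.7, 5, 0, 0, -0.164, 50 ,
32.4, -31.8, 5.1, 0, 0, -0.165, 50 ,
37.3, -26.1, 5, 0, 0, -0.165, 50 ,
41, -19.6, 5.1, 0, 0, -0.164, 50 ,
43.6, -12.6, 5, 0, 0, -0.165, 50 ,
45.2, -5.3, 5, 0, 0, -0.165, 50 ,
45.4, 2.2, 5.1, 0, 0, -0.165, 50 ,
44.4, 9.6, 5, 0, 0, -0.164, 50 ,
--
((451.2530517578125, -285.8334655761719), (170.39932250976562, 222.59585571289062), 2.2066409587860107) 0.005959900688388071
```

Call:
{"name": "servo_tool", "arguments": {"increments": [-29,-35,5,0,0,-0.165,50,-23,-39,5,0,0,-0.165,50,-16,-43,5,0,0,-0.165,50,-9,-45,5,0,0,-0.165,50,-1,-45,5,0,0,-0.165,50,6,-45,5,0,0,-0.165,50,13,-43,5,0,0,-0.165,50,20,-41,5,0,0,-0.165,50]}}

```text
clock: 1.15
tcp_pos: [0.4092, -0.3264, 0.1911]
orientation: [3.139, 0.135, -0.0]
contact_force: [0.8, -0.6, 0.0]
grip_width: 0.0501
```

Call:
{"name": "servo_tool", "arguments": {"increments": [27,-37,5,0,0,-0.165,50,32,-32,5,0,0,-0.165,50,37,-26,5,0,0,-0.165,50,41,-20,5,0,0,-0.165,50,44,-13,5,0,0,-0.165,50,45,-5,5,0,0,-0.165,50,45,2,5,0,0,-0.165,50,44,10,5,0,0,-0.165,50]}}

```text
clock: 2.15
tcp_pos: [0.5982, -0.0165, 0.151]
orientation: [2.397, 2.031, -0.001]
contact_force: [0.6, -0.1, 1.1]
grip_width: 0.05
```

Run:
```python
from h import *
T=T_tool(); print(get_obs()['clock'],np.round(get_obs()['qvel'],2))
im,d=grab_frame('wrist'); np.savez('pics/w1.npz',im=im,d=d,T=T); save('w1',im)
plan([.4766,.2824,.19],111.2,8,50)
```

```text
2.15 [-0.45  0.4  -0.24 -0.4   0.36  0.19  0.58]
now a 81.3 tiltdeg 0.34 pos [ 0.6004 -0.0092  0.151 ]
33.7, -20.8, -4.7, 0.002, -0.006, -0.065, 50 ,
35, -18.6, -4.9, 0, 0, -0.065, 50 ,
36.1, -16.3, -4.9, 0, 0, -0.066, 50 ,
37.1, -13.8, -4.9, 0, 0, -0.065, 50 ,
37.9, -11.4, -4.8, 0, 0, -0.065, 50 ,
38.6, -9, -4.9, 0, 0, -0.065, 50 ,
39, -6.4, -4.9, 0, 0, -0.066, 50 ,
39.4, -3.8, -4.9, 0, 0, -0.065, 50 ,
--
```

View pics/w1.png

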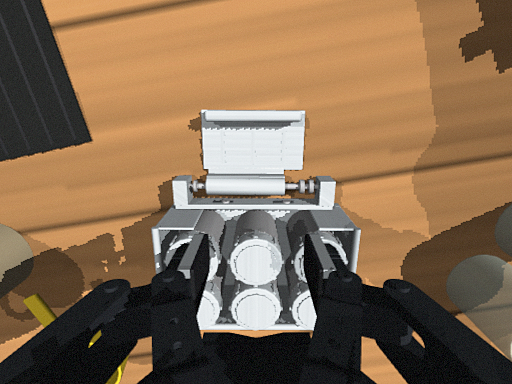

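Run:
```python
from h import *
z=np.load('pics/w1.npz'); im,d,T=z['im'],z['d'],z['T']
save('w1z',cv2.resize(im[165:215,165:345],None,fx=4.4,fy=4.4,interpolation=cv2.INTER_CUBIC))
P=cloud('wrist',d,T); np.set_printoptions(suppress=True,precision=4)
for n,uv in dict(lugR=(327,186),lugL=(180,187),barrel=(245,184),plate=(240,150),lip=(253,115),plank=(150,160),col=(308,186)).items(): print(n,P[uv[1],uv[0]])
print('row z along 183..190')
for v in range(178,196,2): print(v,(P[v,284:336:2,2]*1000).round().astype(int))
```

```text
lugR [0.6082 0.0491 0.0272]
lugL [ 0.586  -0.0874  0.0293]
barrel [ 0.5946 -0.0272  0.0235]
plate [ 0.5646 -0.0277  0.0036]
lip [ 0.533  -0.009   0.0237]
plank [ 0.56   -0.1197  0.0006]
col [0.6078 0.0325 0.019 ]
row z along 183..190
178 [17  0 -1 -1  0 -1  0 -1 -1  0 -1  0  0 -1 -2 -1  6 13 14 13 14 14 14 13
 -1 -1]
180 [ 20  -1   1  -1   0   0  -1  -1  17  17  -1   0  12 293  17  -1   7  16
  22  22  22  23  21 293  22  -1]
182 [21  0  0  0 -1  0 -1  0 20 19 20  0 14 19 19 -1  7 16 24 28 28 27 28 27
 27 28]
184 [24 16 17 17 17 17 17 17 20 22 22 18 18 21 21 22 17 15 26 28 28 27 27 26
 29 27]
186 [24 18 19 18 18 18 18 18 21 22 22 17 19 23 21 23 18 18 27 28 28 28 27 28
 27 28]
188 [25 19 18 18 18 19 19 19 22 22 22 19 19 22 21 22 18 19 27 28 28 27 27 28
 27 27]
190 [25  0 -1  1 -1  0 -1  0 23 23 22  0 16 23 22  0 10 17 29 27 28 28 27 28
 27 26]
192 [25 -1 -1 -1  1  0 -1  0 21 21 20 -1 15 22 22  0 10 20 29 28 28 28 28 28
 28 28]
194 [ 21  -1  -1  -1  -1   1   0   0   0   0   0   0   0   0  -1  -1  10  19
  27  28  26 293  29  26  28  29]
```

View pics/w1z.png

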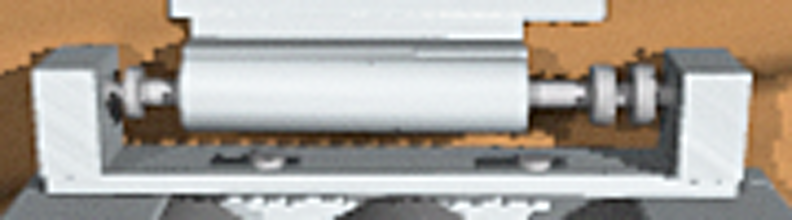

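Call:
{"name": "servo_tool", "arguments": {"increments": [34,-21,-5,0.002,-0.006,-0.065,50,35,-19,-5,0,0,-0.065,50,36,-16,-5,0,0,-0.065,50,37,-14,-5,0,0,-0.065,50,38,-11,-5,0,0,-0.065,50,38,-9,-5,0,0,-0.065,50,39,-6,-5,0,0,-0.065,50,39,-4,-5,0,0,-0.065,50]}}

```text
clock: 3.2
tcp_pos: [0.4792, 0.2766, 0.1901]
orientation: [1.798, 2.575, -0.01]
contact_force: [-0.3, 0.6, -0.2]
grip_width: 0.0501
```

Run:
```python
from h import *
grab_frame('top')
T=T_tool(); print(get_obs()['clock'],np.round(get_obs()['qvel'],2))
im,d=grab_frame('wrist'); np.savez('pics/w2.npz',im=im,d=d,T=T); save('w2',im)
P=cloud('wrist',d,T)
v,u=np.mgrid[:384,:512]
m=(abs(P[...,2]-.048)<.004)&(np.hypot(P[...,0]-.477,P[...,1]-.282)<.06)&(d>0)
r=cv2.minAreaRect((P[m][:,:2]*1000).astype(np.float32)); print('block',r,P[m][:,2].mean())
m=(P[...,2]>.085)&(np.hypot(P[...,0]-.477,P[...,1]-.282)<.03)&(d>0)
r=cv2.minAreaRect((P[m][:,:2]*1000).astype(np.float32)); print('key',r,P[m][:,2].mean(),m.sum())
```

```text
3.25 [ 0.03 -0.02 -0.01  0.01 -0.02 -0.02  0.02]
block ((476.5350341796875, 283.8454895019531), (70.416259765625, 60.052303314208984), 19.996994018554688) 0.04762274065486119
key ((471.8888854980469, 280.74578857421875), (33.74285888671875, 56.47841262817383), 20.31342887878418) 0.2610226197104279 14881
```

View pics/w2.png

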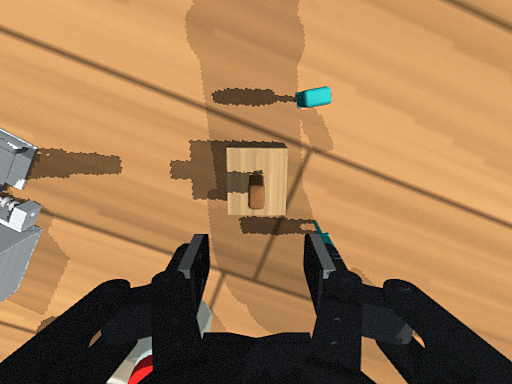

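The key in the block has a brown handle at (257,190); the turquoise look-alikes are at (314,97) and (322,235). In the flap view the groove lies between the flanges, at about (307,186).

Run:
```python
from h import *
z=np.load('pics/w2.npz'); im,d,T=z['im'],z['d'],z['T']; P=cloud('wrist',d,T)
for lo,hi in((.055,.12),(.09,.11)):
    m=(P[...,2]>lo)&(P[...,2]<hi)&(np.hypot(P[...,0]-.477,P[...,1]-.282)<.03)&(d>0)
    v,u=np.nonzero(m);print(u.min(),u.max(),v.min(),v.max())
    r=cv2.minAreaRect((P[m][:,:2]*1000).astype(np.float32)); print('key',r,P[m][:,2].mean(),P[m][:,2].max(),m.sum())
save('w2z',cv2.resize(im[135:235,210:310],None,fx=6,fy=6,interpolation=cv2.INTER_CUBIC))
plan([.4765,.2838,.068],110.2,8,45)
```

```text
248 264 174 209
key ((476.98828125, 283.2647399902344), (22.40775489807129, 13.94076156616211), 19.966588973999023) 0.09118975506550399 0.09919817364322939 546
248 264 183 209
key ((477.1002197265625, 283.235107421875), (22.26833724975586, 13.878453254699707), 20.77432632446289) 0.09677727964403732 0.09919817364322939 412
now a 110.5 tiltdeg 0.2 pos [0.4773 0.2807 0.1911]
0.4, 0.1, 15.4, -0.003, 0.001, 0.001, 45 ,
0.4, 0, 15.4, 0, 0, 0, 45 ,
0.4, 0.1, 15.4, 0, 0, 0.001, 45 ,
0.4, 0, 15.4, 0, 0, 0.001, 45 ,
0.4, 0.1, 15.4, 0, 0, 0, 45 ,
0.4, 0, 15.4, 0, 0, 0.001, 45 ,
0.4, 0.1, 15.3, 0, 0, 0.001, 45 ,
0.4, 0, 15.4, 0, 0, 0, 45 ,
--
```

View pics/w2z.png

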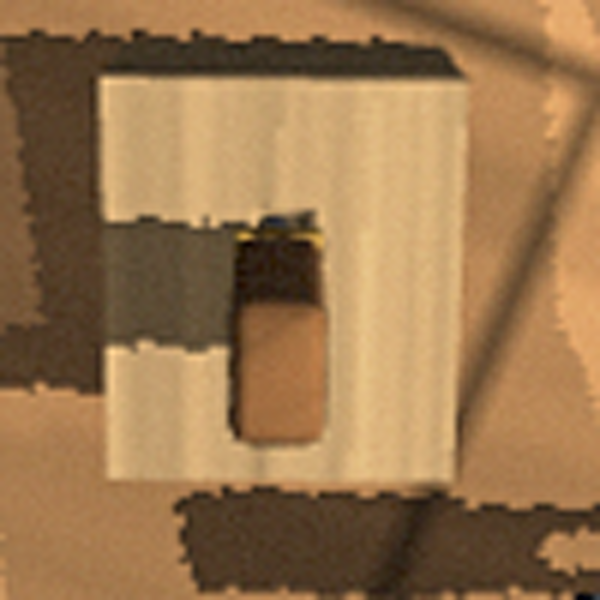

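Call:
{"name": "servo_tool", "arguments": {"increments": [0.4,0,19,-0.003,0.001,0.003,45,0.4,0,19,0,0,0,45,0.4,0,19,0,0,0,45,0.4,0,19,0,0,0,45,0.4,0,19,0,0,0,45,0.4,0,19,0,0,0,45,0,0,17,0,0,0,45,0,0,0,0,0,0,40]}}

```text
clock: 4.3
tcp_pos: [0.478, 0.2771, 0.0577]
orientation: [1.803, 2.571, -0.009]
contact_force: [-0.7, -0.2, -0.4]
grip_width: 0.0403
```

Run:
```python
from h import *
plan([.477,.2834,.060],110.3,1,40)
```

```text
now a 109.91 tiltdeg 0.32 pos [0.478  0.2771 0.0577]
6.3, 1.2, -2.4, -0.004, 0.004, -0.007, 40 ,
```

Run:
```python
from h import *
for i in range(4):
    o=get_obs(); print(o['clock'],np.round(o['tcp_pos'],4),np.round(o['qvel'],3),np.round(o['contact_force'],1)); 
    if i<2: im,d=grab_frame('wrist')
save('w3',im)
```

```text
4.3 [0.478  0.2771 0.0577] [ 0.009 -0.025 -0.021 -0.021 -0.015  0.013  0.012] [-0.7 -0.2 -0.4]
4.35 [0.4786 0.2777 0.0587] [ 0.005 -0.02  -0.015 -0.014 -0.005  0.003  0.002] [0.6 0.4 0. ]
4.4 [0.479  0.2779 0.0593] [ 0.004 -0.013 -0.008 -0.006 -0.001  0.001  0.001] [-0.6  0.5  0.1]
4.4 [0.479  0.2779 0.0593] [ 0.004 -0.013 -0.008 -0.006 -0.001  0.001  0.001] [-0.6  0.5  0.1]
```

View pics/w3.png

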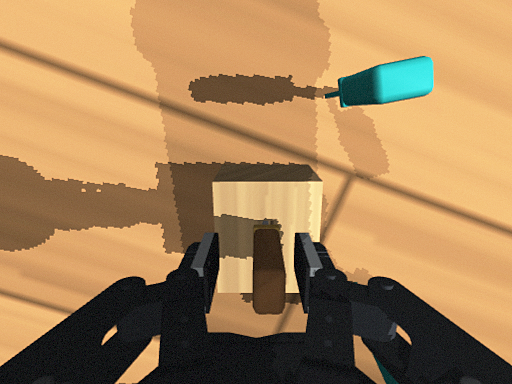

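Call:
{"name": "servo_tool", "arguments": {"increments": [3,0,0,-0.004,0.004,-0.007,40,2.8,0,0,0,0,0,40,0,0,0,0,0,0,35,0,0,0,0,0,0,30,0,0,0,0,0,0,25,0,0,0,0,0,0,20,0,0,0,0,0,0,8,0,0,0,0,0,0,0], "squeeze": 60}}

```text
clock: 5.4
tcp_pos: [0.4769, 0.2831, 0.0592]
orientation: [1.795, 2.577, 0.004]
contact_force: [-0.6, -0.8, 2.0]
grip_width: 0.0134
```

Run:
```python
from h import *
o=get_obs(); print(o['clock'],np.round(o['tcp_pos'],4),np.round(o['qvel'],3),np.round(o['contact_force'],1),o['grip_width'])
plan([.477,.2834,.060],110.3,1,0)
im,d=grab_frame('wrist'); save('w4',im)
```

```text
5.4 [0.4769 0.2831 0.0592] [ 0.     0.001  0.001 -0.003  0.001 -0.001  0.001] [-0.6 -0.8  2. ] 0.0134158666969254
now a 110.29 tiltdeg 0.15 pos [0.4769 0.2831 0.0592]
0.3, 0.2, -0.8, 0.003, -0.001, 0, 0 ,
```

View pics/w4.png

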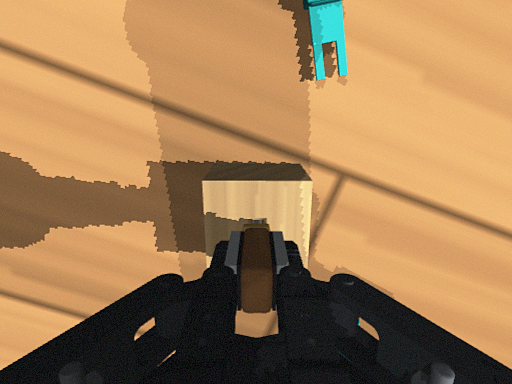

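Run:
```python
from h import *
im,d=grab_frame('side'); save('side5',cv2.resize(im[200:350,150:350],None,fx=4,fy=4,interpolation=cv2.INTER_CUBIC))
```

```text
(no output)
```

View pics/side5.png

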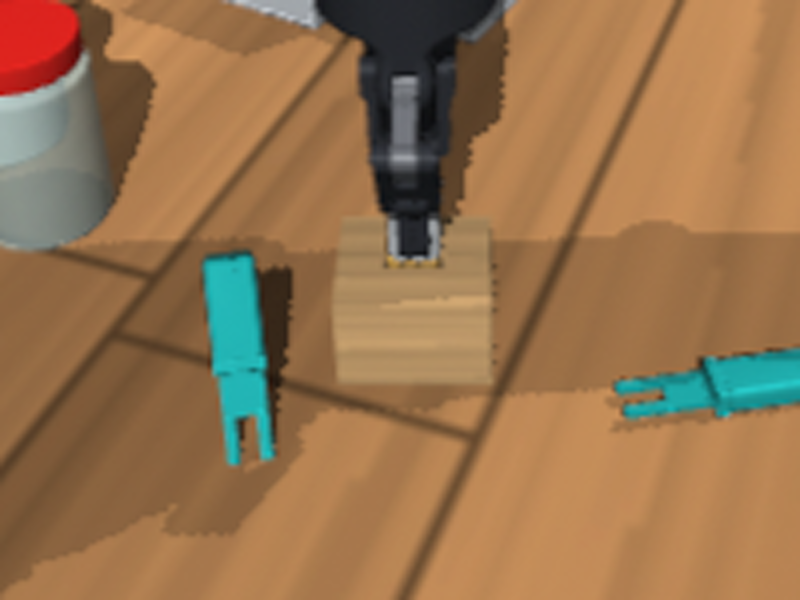

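Run:
```python
from h import *
np.set_printoptions(suppress=True,precision=4)
z=np.load('pics/w1.npz'); im,d,T=z['im'],z['d'],z['T']; P=cloud('wrist',d,T)
v,u=np.mgrid[:384,:512]
ok=d>0
# top faces of lugs+rail yaw; lip fit, plate
def fit(m,lab):
    r=cv2.minAreaRect((P[m][:,:2]*1000).astype(np.float32)); print(lab,m.sum(),np.round(r[0],1),np.round(r[1],1),round(r[2],2),P[m][:,2].mean()); return r
reg=(u>195)&(u<312)&(v>105)&(v<176)
fit(ok&reg&(abs(P[...,2]-.0035)<.0015)&(v>125)&(v<170)&(u>203)&(u<304),'plate')
fit(ok&reg&(P[...,2]>.021)&(v<125),'lip')
lr=ok&(P[...,2]>.0255)&(P[...,2]<.031)&(v>179)&(v<206)&(u>315)&(u<338); fit(lr,'lugR')
ll=ok&(P[...,2]>.0255)&(P[...,2]<.031)&(v>179)&(v<206)&(u>172)&(u<192); fit(ll,'lugL')
fit(ok&(P[...,2]>.076)&(P[...,2]<.087)&(v>225)&(v<335)&(u>148)&(u<360),'caddytop')
# top camera too
z=np.load('pics/top0.npz'); d2=z['d'];Q=cloud('top',d2); vv,uu=v,u
m=(Q[...,2]>.02)&(Q[...,2]<.035)&(uu>246)&(uu<308)&(vv>170)&(vv<196)
print(m.sum())
m=(d2>0)&(Q[...,2]>.072)&(uu>240)&(uu<318)&(vv>125)&(vv<185)
r=cv2.minAreaRect((Q[m][:,:2]*1000).astype(np.float32)); print('top caddy',r,Q[m][:,2].max())
# bar profile: in frame yaw 
yaw=np.radians(-9.9); ex=np.array([np.cos(yaw),np.sin(yaw)]); ey=np.array([-ex[1],ex[0]])
for vv_ in (184,186,188):
    print([(uu_,round(float(P[vv_,uu_,:2]@ey*1000),1),int(P[vv_,uu_,2]*1000)) for uu_ in range(282,340)][::1])
```

```text
plate 4061 [564.8 -13.9] [99.5 42.9] 80.61 0.003724531134592804
lip 1053 [533.5  -8.8] [87.5  9.6] 80.54 0.023361052244613052
lugR 370 [615.5  49. ] [14.6 23.8] 79.31 0.027483729121086133
lugL 351 [592.6 -87.8] [14.9 24.7] 80.73 0.027666966024888575
caddytop 6246 [670.3 -29. ] [152.5  93.4] 79.74 0.08016834635213338
414
top caddy ((670.654541015625, -30.603187561035156), (173.1035614013672, 102.1313705444336), 80.02703094482422) 0.0900258556635325
[(282, 111.5, 22), (283, 112.5, 22), (284, 113.4, 23), (285, 114.9, 17), (286, 116.1, 16), (287, 117.0, 16), (288, 117.9, 16), (289, 119.0, 16), (290, 119.8, 17), (291, 120.8, 17), (292, 121.9, 16), (293, 122.9, 16), (294, 123.8, 16), (295, 124.7, 17), (296, 125.8, 16), (297, 126.6, 17), (298, 127.8, 16), (299, 128.7, 17), (300, 129.2, 19), (301, 129.8, 22), (302, 130.9, 21), (303, 131.8, 21), (304, 132.7, 22), (305, 134.4, 17), (306, 135.3, 18), (307, 136.8, 15), (308, 137.4, 17), (309, 138.2, 18), (310, 138.7, 21), (311, 139.9, 19), (312, 140.6, 21), (313, 141.5, 21), (314, 142.3, 22), (315, 144.7, 15), (316, 145.4, 16), (317, 146.5, 15),
[... 1776 characters left out ...]
), (301, 130.0, 22), (302, 131.0, 22), (303, 131.9, 22), (304, 133.0, 22), (305, 134.5, 18), (306, 135.5, 18), (307, 136.7, 17), (308, 137.3, 19), (309, 138.1, 20), (310, 138.8, 21), (311, 139.5, 23), (312, 140.8, 21), (313, 141.5, 22), (314, 142.7, 21), (315, 144.5, 17), (316, 145.4, 18), (317, 146.6, 16), (318, 147.1, 19), (319, 147.2, 22), (320, 147.2, 27), (321, 148.1, 27), (322, 148.9, 28), (323, 149.9, 27), (324, 150.9, 27), (325, 152.0, 26), (326, 152.9, 27), (327, 153.8, 27), (328, 154.7, 27), (329, 155.8, 26), (330, 156.5, 27), (331, 157.4, 27), (332, 158.7, 26), (333, 159.5, 27), (334, 160.5, 27), (335, 169.3, -1), (336, 170.0, 0), (337, 171.0, 0), (338, 172.2, 0), (339, 173.4, 0)]
```

```bash
cat >> h.py <<'E'
yaw=np.radians(-9.6); ex=np.array([np.cos(yaw),np.sin(yaw)]); ey=np.array([-ex[1],ex[0]])
E
python3 - <<'E'
from h import *
z=np.load('pics/w1.npz'); im,d,T=z['im'],z['d'],z['T']; P=cloud('wrist',d,T)
g=[P[v,u,:2]@ey*1000 for v in(184,186,188) for u in (304.5,309.5) for u in (int(u),int(u)+1)]
print(np.mean(g)); gy=np.mean(g)
for u in (245,260,302,303,307,312,313):
    col=[(v,round(float(P[v,u,:2]@ex*1000),1),int(P[v,u,2]*1000)) for v in range(178,196)]; print(u,col)
p=ex*.5947+ey*gy/1000; print(p)
S=T_tool(); S[2,3]+=.076
plan([*p,.10],80.4,8,0,start=S)
E
```

```text
132.90902688915438
245 [(178, 585.7, 20), (179, 586.8, 19), (180, 587.4, 20), (181, 588.3, 21), (182, 588.9, 22), (183, 589.8, 23), (184, 590.7, 23), (185, 591.5, 24), (186, 592.6, 23), (187, 593.3, 24), (188, 594.3, 25), (189, 595.3, 24), (190, 596.7, 23), (191, 597.3, 24), (192, 598.6, 23), (193, 600.1, 22), (194, 601.3, 21), (195, 609.3, 0)]
260 [(178, 586.3, 17), (179, 586.9, 19), (180, 587.3, 21), (181, 588.3, 21), (182, 589.1, 21), (183, 589.8, 22), (184, 590.7, 23), (185, 591.6, 23), (186, 592.8, 23), (187, 593.6, 23), (188, 594.4, 24), (189, 595.5, 23), (190, 596.4, 24), (191, 597.5, 23), (192, 598.9, 22), (193, 599.9, 22), (194, 601.4, 21), (195, 609.0, 0)]
302 [(178, 590.6, 0), (179, 591.5, 0), (180, 588.2, 17), (181, 588.4, 20), (182, 589.7, 19), (183, 590.3, 20), (184, 591.1, 21), (185, 592.2, 21), (186, 592.9, 22), (187, 593.9, 22), (188, 595.0, 22), (189, 595.8, 22), (190, 596.8, 22), (191, 598.0, 21), (192, 599.3, 20), (193, 600.7, 19), (194, 607.8, 0), (195, 609.1, 0)]
303 [(178, 590.7, -1), (179, 591.6, 0), (180, 588.0, 18), (181, 589.0, 17), (182, 589.6, 19), (183, 
[... 864 characters left out ...]
, -1)]
313 [(178, 590.8, -1), (179, 591.9, -1), (180, 518.1, 293), (181, 589.0, 17), (182, 589.4, 20), (183, 590.4, 20), (184, 591.2, 21), (185, 591.6, 23), (186, 593.1, 21), (187, 593.7, 22), (188, 594.7, 22), (189, 595.7, 22), (190, 596.6, 23), (191, 597.9, 22), (192, 599.0, 21), (193, 600.7, 19), (194, 607.9, 0), (195, 608.9, 0)]
[0.60853692 0.0318704 ]
now a 110.29 tiltdeg 0.15 pos [0.4769 0.2831 0.1352]
-35.2, 4.5, 4.4, 0.003, -0.001, 0.065, 0 ,
-34.8, 6.8, 4.4, 0, 0, 0.065, 0 ,
-34.2, 9.1, 4.4, 0, 0, 0.066, 0 ,
-33.6, 11.3, 4.4, 0, 0, 0.065, 0 ,
-32.8, 13.5, 4.4, 0, 0, 0.065, 0 ,
-31.9, 15.5, 4.4, 0, 0, 0.065, 0 ,
-30.8, 17.6, 4.4, 0, 0, 0.065, 0 ,
-29.5, 19.6, 4.5, 0, 0, 0.066, 0 ,
--
```

Call:
{"name": "servo_tool", "arguments": {"increments": [0,0,-8,0.003,-0.001,0,0,0,0,-12,0,0,0,0,0,0,-14,0,0,0,0,0,0,-14,0,0,0,0,0,0,-14,0,0,0,0,0,0,-14,0,0,0,0,0,0,0,0,0,0,0,0,0,0,0,0,0,0], "squeeze": 80}}

```text
clock: 6.5
tcp_pos: [0.4768, 0.2828, 0.1348]
orientation: [-1.796, -2.578, 0.002]
contact_force: [-0.1, -0.4, -1.6]
grip_width: 0.0134
```

Call:
{"name": "servo_tool", "arguments": {"increments": [-35,4.5,4.4,0,0,0.065,0,-35,7,4.4,0,0,0.065,0,-34,9,4.4,0,0,0.065,0,-34,11,4.4,0,0,0.065,0,-33,13.5,4.4,0,0,0.065,0,-32,15.5,4.4,0,0,0.065,0,-31,17.5,4.4,0,0,0.065,0,-29.5,19.5,4.5,0,0,0.066,0]}}

```text
clock: 7.5
tcp_pos: [0.6092, 0.0293, 0.0995]
orientation: [2.403, 2.024, -0.001]
contact_force: [0.1, 0.5, -0.3]
grip_width: 0.0134
```

Run:
```python
from h import *
for i in range(4): grab_frame('top')
T=T_tool(); o=get_obs(); print(o['clock'],np.abs(o['qvel']).max(),np.round(o['contact_force'],1))
im,d=grab_frame('wrist'); np.savez('pics/w5.npz',im=im,d=d,T=T); save('w5',im)
save('w5z',cv2.resize(im[130:330,170:350],None,fx=3,fy=3,interpolation=cv2.INTER_CUBIC))
plan([.6085,.0319,.10],80.4,1,0)
```

```text
7.7 0.037824241589667074 [-0.8  0.4 -0.3]
now a 80.42 tiltdeg 0.04 pos [0.6083 0.0314 0.0998]
0.5, 0.1, -0.2, -0.001, 0, 0, 0 ,
```

View pics/w5z.png

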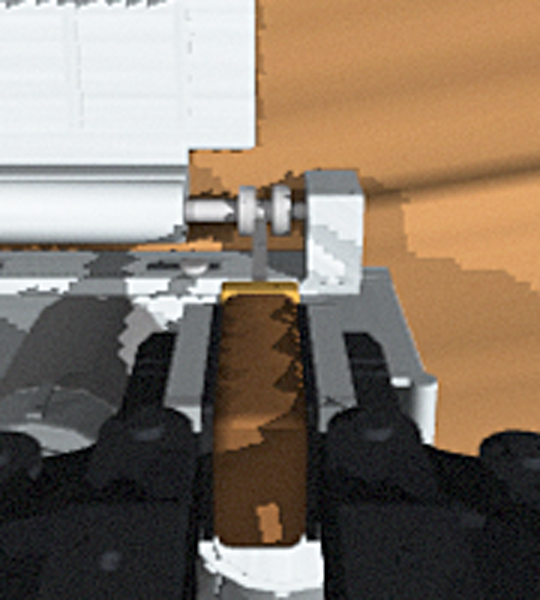

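Run:
```python
from h import *
z=np.load('pics/w5.npz'); im,d,T=z['im'],z['d'],z['T']; C=calibration('wrist')
P=cloud('wrist',d,np.eye(4))*1000  # tool coords
for v in (197,198,199,200,201,202,203,204,206,208,212,216,220,224):
    print(v,[(u,round(float(P[v,u,0]),1),round(float(P[v,u,1]),1),round(float(P[v,u,2]))) for u in range(248,270)])
save('w5zz',cv2.resize(im[180:235,225:295],None,fx=10,fy=10,interpolation=cv2.INTER_NEAREST))
```

```text
197 [(248, -7.0, -3.1, 82), (249, -6.2, -3.1, 82), (250, -5.3, -4.3, 78), (251, -4.5, -4.2, 79), (252, -3.7, -4.5, 78), (253, -2.9, -4.8, 77), (254, -2.1, -4.1, 79), (255, -1.3, -4.1, 79), (256, -0.5, -3.0, 83), (257, 0.3, -2.8, 83), (258, 1.1, -3.2, 82), (259, 1.9, -2.8, 83), (260, 2.7, -3.1, 82), (261, 3.4, -4.9, 76), (262, 4.2, -4.4, 78), (263, 5.0, -4.2, 79), (264, 5.8, -4.6, 78), (265, 6.6, -4.1, 79), (266, 7.4, -4.3, 78), (267, 8.4, -2.6, 84), (268, 9.2, -2.4, 85), (269, 10.1, -2.1, 85)]
198 [(248, -7.0, -2.1, 83), (249, -6.2, -2.5, 81), (250, -5.3, -3.5, 78), (251, -4.5, -3.5, 78), (252, -3.7, -4.0, 77), (253, -2.9, -3.4, 79), (254, -2.1, -3.7, 78), (255, -1.3, -3.3, 79), (256, -0.5, -2.3, 82), (257, 0.3, -2.4, 82), (258, 1.1, -2.5, 82), (259, 1.9, -2.4, 82), (260, 2.7, -2.6, 81), (261, 3.4, -3.6, 78), (262, 4.2, -4.0, 77), (263, 5.0, -3.6, 78), (264, 5.8, -3.4, 79), (265, 6.6, -3.7, 78), (266, 7.4, -3.7, 78), (267, 8.4, -2.1, 83), (268, 9.2, -2.1, 83), (269, 10.0, -2.0, 83)]
199 [(248, -7.0, -1.8, 81), (249, -6.2, -2.0, 81), (250, -5.3, -2.7, 78), (251, -4.5, -2.6, 78), (252,
[... 5144 characters left out ...]
), (261, 3.5, 15.5, 79), (262, 4.4, 15.8, 80), (263, 5.2, 16.3, 81), (264, 6.0, 16.1, 80), (265, 6.8, 16.0, 80), (266, 7.6, 15.7, 80), (267, 8.4, 15.9, 80), (268, 9.2, 15.4, 79), (269, 10.1, 15.9, 80)]
224 [(248, -4.9, -10.3, 10), (249, -4.3, -10.5, 9), (250, -3.7, -10.7, 9), (251, -3.2, -10.5, 9), (252, -2.6, -11.1, 8), (253, -2.0, -10.9, 8), (254, -1.5, -10.9, 8), (255, -0.9, -10.7, 9), (256, -0.4, -10.7, 9), (257, 0.2, -11.5, 7), (258, 0.8, -11.0, 8), (259, 1.3, -10.7, 9), (260, 1.9, -10.9, 8), (261, 2.4, -10.9, 8), (262, 3.0, -11.0, 8), (263, 3.5, -10.7, 9), (264, 4.1, -10.7, 9), (265, 4.7, -10.6, 9), (266, 5.2, -10.5, 9), (267, 5.8, -11.0, 8), (268, 6.3, -10.9, 8), (269, 9.8, 16.7, 73)]
```

View pics/w5zz.png

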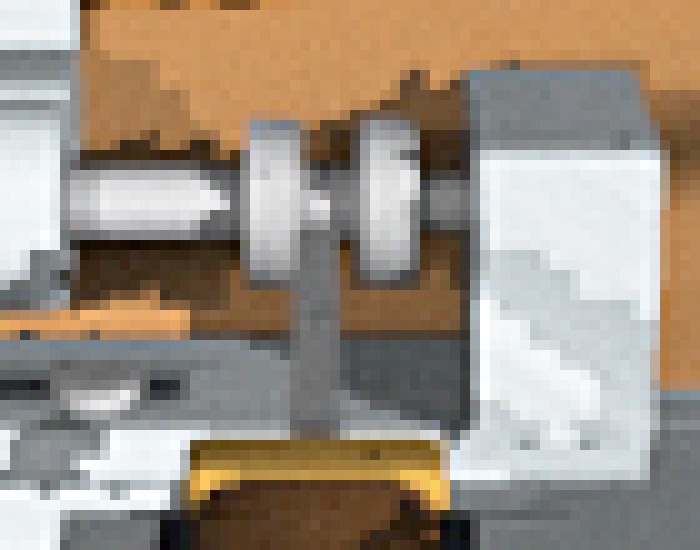

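Call:
{"name": "servo_tool", "arguments": {"increments": [0.6,-0.3,4,0,0,0,0,0.5,-0.2,4,0,0,0,0,0,0,4,0,0,0,0,0,0,4,0,0,0,0,0,0,4,0,0,0,0,0,0,2,0,0,0,0,0,0,0,0,0,0,0,0,0,0,0,0,0,0]}}

```text
clock: 8.75
tcp_pos: [0.6081, 0.0324, 0.078]
orientation: [2.399, 2.028, -0.001]
contact_force: [-0.4, 0.3, 0.0]
grip_width: 0.0133
```

Run:
```python
from h import *
T=T_tool(); o=get_obs(); print(o['clock'],np.abs(o['qvel']).max(),np.round(o['contact_force'],1))
im,d=grab_frame('wrist'); np.savez('pics/w6.npz',im=im,d=d,T=T)
save('w6zz',cv2.resize(im[175:240,220:300],None,fx=9,fy=9,interpolation=cv2.INTER_NEAREST))
plan([.6085,.0319,.077],80.4,1,0)
P=cloud('wrist',d,np.eye(4))*1000
for v in (194,196,198,200,210,214): print(v,[(u,round(float(P[v,u,0]),1),round(float(P[v,u,1]),1),round(float(P[v,u,2]))) for u in range(246,270)])
```

```text
8.75 0.0018981270116557266 [-0.4  0.3  0. ]
now a 80.44 tiltdeg 0.03 pos [0.6081 0.0324 0.0781]
-0.4, 0.5, 1.1, 0, 0.001, 0.001, 0 ,
194 [(246, -8.4, -7.1, 77), (247, -7.7, -6.6, 79), (248, -6.9, -6.7, 79), (249, -6.1, -6.8, 79), (250, -5.3, -6.9, 78), (251, -4.5, -7.1, 77), (252, -3.7, -6.8, 79), (253, -2.9, -6.6, 79), (254, -2.1, -6.9, 78), (255, -1.3, -6.6, 79), (256, -0.5, -6.7, 79), (257, 0.3, -7.0, 78), (258, 1.0, -6.7, 79), (259, 1.8, -6.7, 79), (260, 2.6, -6.5, 79), (261, 3.4, -7.2, 77), (262, 4.2, -6.8, 78), (263, 5.0, -6.9, 78), (264, 5.7, -7.3, 77), (265, 6.6, -6.7, 79), (266, 7.4, -6.8, 78), (267, 8.1, -7.2, 77), (268, 9.0, -6.7, 79), (269, 9.8, -6.7, 79)]
196 [(246, -8.4, -5.3, 78), (247, -7.7, -4.9, 79), (248, -6.9, -5.3, 78), (249, -6.1, -5.3, 78), (250, -5.3, -5.5, 77), (251, -4.5, -5.0, 79), (252, -3.7, -5.1, 78), (253, -2.9, -4.7, 80), (254, -2.1, -5.1, 79), (255, -1.3, -5.0, 79), (256, -0.5, -5.0, 79), (257, 0.3, -4.9, 79), (258, 1.0, -5.2, 78), (259, 1.8, -5.4, 77), (260, 2.6, -5.0, 79), (261, 3.4, -5.0, 79), (262, 4.2, -5.1, 79), (263, 5.0, -5.3, 78), (264, 5.8, 
[... 1576 characters left out ...]
(262, 3.9, -1.5, 56), (263, 4.6, -1.7, 56), (264, 5.3, -1.4, 57), (265, 6.2, 0.2, 61), (266, 6.9, -0.1, 60), (267, 7.6, -0.0, 60), (268, 8.4, 0.0, 61), (269, 9.1, 0.1, 61)]
214 [(246, -7.7, 1.2, 55), (247, -7.0, 1.3, 56), (248, -6.3, 1.3, 55), (249, -5.5, 1.1, 55), (250, -4.8, 1.3, 56), (251, -4.1, 1.4, 56), (252, -3.4, 2.9, 60), (253, -2.7, 2.9, 60), (254, -1.7, -9.1, 29), (255, -1.0, -8.9, 29), (256, -0.4, -9.1, 28), (257, 0.2, -9.0, 29), (258, 0.8, -8.8, 29), (259, 1.7, 1.5, 56), (260, 2.4, 1.2, 55), (261, 3.1, 1.2, 55), (262, 3.9, 1.2, 55), (263, 4.6, 1.5, 56), (264, 5.3, 1.2, 55), (265, 6.7, 9.6, 77), (266, 7.5, 9.8, 78), (267, 8.3, 9.9, 78), (268, 9.1, 10.0, 78), (269, 10.0, 10.2, 79)]
```

View pics/w6zz.png

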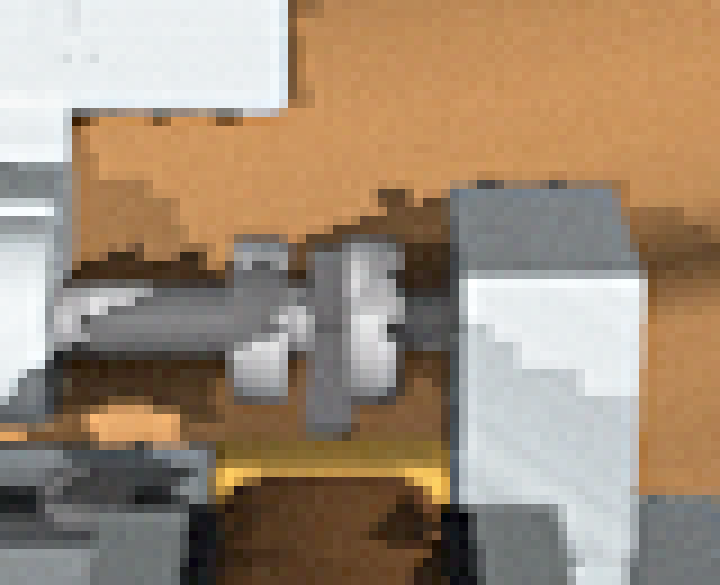

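Call:
{"name": "servo_tool", "arguments": {"increments": [-1.2,-0.3,0,0,0,0,0,0,0,0,0,0,0,0,0,0,0,0,0,0,0,0,0,1.5,0,0,0,0,0,0,1.5,0,0,0,0,0,0,1.5,0,0,0,0,0,0,1.5,0,0,0,0,0,0,0,0,0,0,0]}}

```text
clock: 9.8
tcp_pos: [0.6074, 0.0313, 0.0717]
orientation: [-2.399, -2.029, 0.001]
contact_force: [-0.7, -0.4, -0.4]
grip_width: 0.0133
```

```bash
cat > look.py <<'E'
from h import *
import sys
n=sys.argv[1]
T=T_tool(); o=get_obs(); print(o['clock'],np.abs(o['qvel']).max(),np.round(o['contact_force'],2),np.round(o['moment'],3),o['grip_width'])
im,d=grab_frame('wrist'); np.savez(f'pics/{n}.npz',im=im,d=d,T=T)
save(n,cv2.resize(im[150:260,200:320],None,fx=5,fy=5,interpolation=cv2.INTER_NEAREST))
print('tcp',np.round(T[:3,3],4),'in flap axes mm',np.round(np.array([T[:2,3]@ex,T[:2,3]@ey])*1000,2),'a',np.degrees(np.arctan2(T[1,0],T[0,0])))
E
python3 look.py w7
```

```text
9.8 0.002357061358386023 [-0.67 -0.44 -0.42] [ 0.014  0.019 -0.037] 0.01329350065718432
tcp [0.6074 0.0313 0.0717] in flap axes mm [593.65 132.1 ] a 80.44577035328523
```

View pics/w7.png

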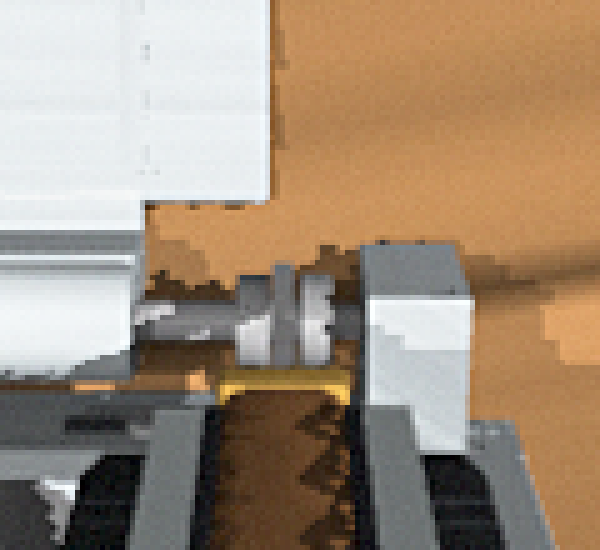

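Call:
{"name": "servo_tool", "arguments": {"increments": [0,0.3,1.6,0,0,0,0,0,0,1.6,0,0,0,0,0,0,1.6,0,0,0,0,0,0,1.6,0,0,0,0,0,0,1.6,0,0,0,0,0,0,1.6,0,0,0,0,0,0,1.6,0,0,0,0,0,0,1.2,0,0,0,0]}}

```text
clock: 10.85
tcp_pos: [0.6077, 0.0312, 0.0594]
orientation: [2.399, 2.029, -0.001]
contact_force: [-0.0, 0.2, 0.0]
grip_width: 0.0131
```

```bash
python3 look.py w8
```

```text
10.85 0.013940960265278945 [-0.02  0.18  0.03] [ 0.008 -0.031 -0.009] 0.013088227219913422
tcp [0.6077 0.0312 0.0594] in flap axes mm [594.02 132.14] a 80.44338185842393
```

View pics/w8.png

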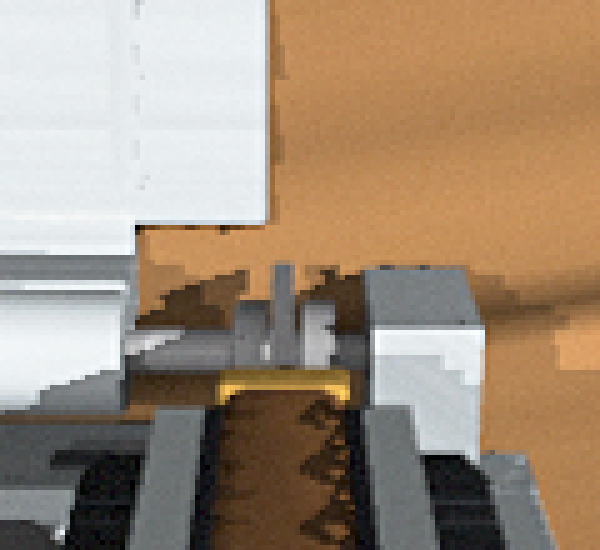

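Call:
{"name": "servo_tool", "arguments": {"increments": [-1,0,0,0,0,0,0,-1,0,0,0,0,0,0,-1,0,0,0,0,0,0,-1,0,0,0,0,0,0,-1,0,0,0,0,0,0,-0.5,0,0,0,0,0,0,-0.5,0,0,0,0,0,0,0,0,0,0,0,0,0]}}

```text
clock: 11.9
tcp_pos: [0.6069, 0.0259, 0.0596]
orientation: [-2.398, -2.029, -0.0]
contact_force: [1.2, 2.5, -0.5]
grip_width: 0.0133
```

```bash
python3 look.py w9
```

```text
11.9 0.0018262683095095428 [ 1.16  2.48 -0.48] [ 0.658 -0.126  0.013] 0.013275470295279946
tcp [0.6069 0.0259 0.0596] in flap axes mm [594.09 126.73] a 80.46690401921288
```

View pics/w9.png

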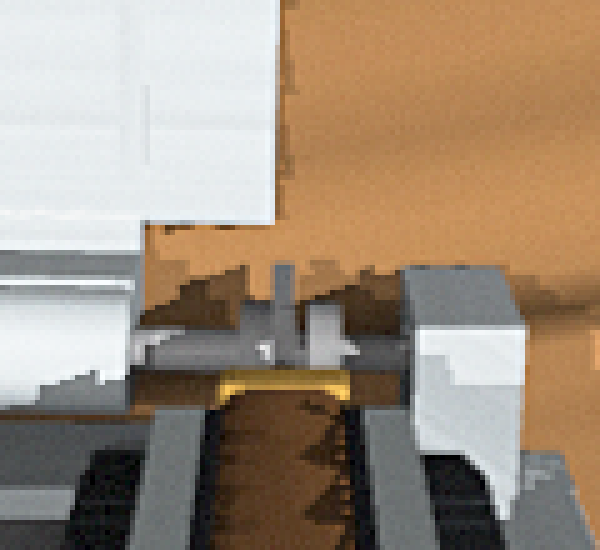

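Call:
{"name": "servo_tool", "arguments": {"increments": [-0.5,0,0,0,0,0,0,-0.5,0,0,0,0,0,0,-0.5,0,0,0,0,0,0,-0.5,0,0,0,0,0,0,0,0,0,0,0,0,0,0,0,0,0,0,0,0,0,0,0,0,0,0,0,0,0,0,0,0,0,0]}}

```text
clock: 12.95
tcp_pos: [0.6065, 0.0234, 0.0596]
orientation: [2.399, 2.029, -0.001]
contact_force: [0.6, 4.6, 0.6]
grip_width: 0.0132
```

```bash
python3 look.py w10
```

```text
12.95 0.001828113444993292 [0.62 4.56 0.55] [ 1.138 -0.159  0.026] 0.013185076203631336
tcp [0.6065 0.0234 0.0596] in flap axes mm [594.09 124.2 ] a 80.44518542664893
```

Call:
{"name": "servo_tool", "arguments": {"increments": [-0.4,0,0,0,0,0,0,-0.4,0,0,0,0,0,0,-0.4,0,0,0,0,0,0,0,0,0,0,0,0,0,0,0,0,0,0,0,0,0,0,0,0,0,0,0,0,0,0,0,0,0,0,0,0,0,0,0,0,0]}}

```text
clock: 14.0
tcp_pos: [0.6063, 0.0222, 0.0595]
orientation: [2.399, 2.029, -0.001]
contact_force: [0.5, 4.4, 1.7]
grip_width: 0.0128
```

```bash
python3 look.py w11
```

```text
14.0 0.0015859957690115977 [0.51 4.42 1.66] [ 1.248 -0.24  -0.005] 0.012835268138436828
tcp [0.6063 0.0222 0.0595] in flap axes mm [594.09 122.98] a 80.44440680732177
```

View pics/w11.png

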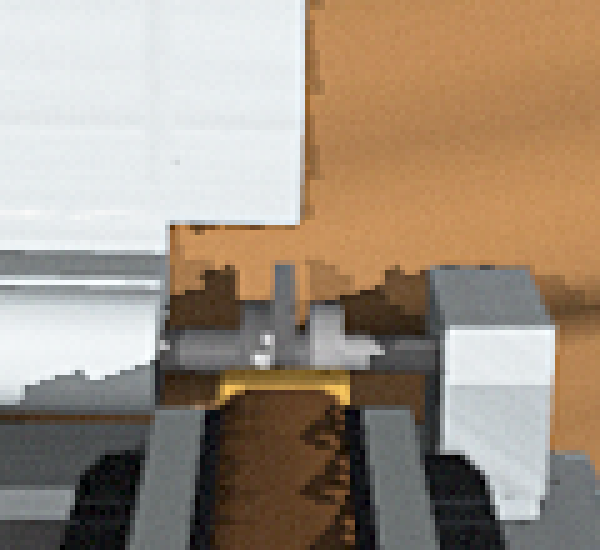

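Call:
{"name": "servo_tool", "arguments": {"increments": [-0.4,0,0,0,0,0,0,-0.4,0,0,0,0,0,0,-0.4,0,0,0,0,0,0,0,0,0,0,0,0,0,0,0,0,0,0,0,0,0,0,0,0,0,0,0,0,0,0,0,0,0,0,0,0,0,0,0,0,0]}}

```text
clock: 15.05
tcp_pos: [0.6061, 0.0212, 0.0596]
orientation: [2.399, 2.029, -0.0]
contact_force: [1.0, 4.7, 0.1]
grip_width: 0.0132
```

```bash
python3 look.py w12
```

```text
15.05 0.0021454773213568906 [1.04 4.73 0.1 ] [ 1.405 -0.279 -0.002] 0.01319909236354904
tcp [0.6061 0.0212 0.0596] in flap axes mm [594.08 121.96] a 80.45148806399217
```

Call:
{"name": "servo_tool", "arguments": {"increments": [-0.3,0,0,0,0,0,0,-0.3,0,0,0,0,0,0,0,0,0,0,0,0,0,0,0,0,0,0,0,0,0,0,0,0,0,0,0,0,0,0,0,0,0,0,0,0,0,0,0,0,0,0,0,0,0,0,0,0]}}

```text
clock: 16.1
tcp_pos: [0.606, 0.0207, 0.0596]
orientation: [-2.398, -2.029, 0.0]
contact_force: [0.3, 6.1, -0.3]
grip_width: 0.0136
```

```bash
python3 look.py w13
```

```text
16.1 0.002179609695994813 [ 0.35  6.09 -0.3 ] [ 1.503 -0.173  0.017] 0.013599606612807371
tcp [0.606  0.0207 0.0596] in flap axes mm [594.07 121.48] a 80.45564312863013
```

View pics/w13.png

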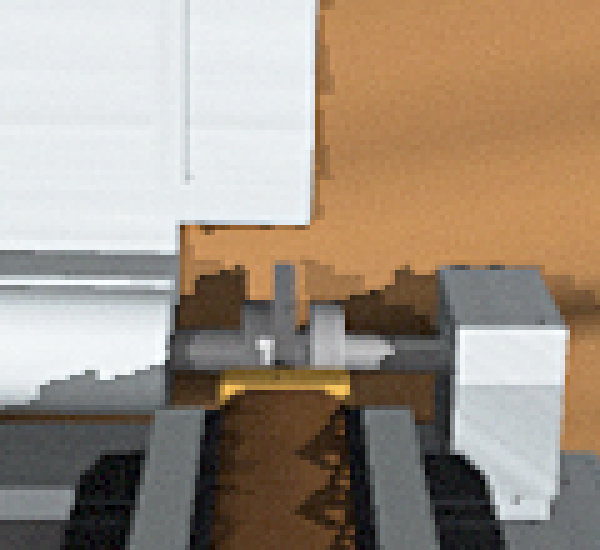

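Call:
{"name": "servo_tool", "arguments": {"increments": [0,-0.5,0,0,0,-0.005,0,0,-0.5,0,0,0,-0.005,0,0,-0.5,0,0,0,-0.005,0,0,-0.5,0,0,0,-0.005,0,0,-0.5,0,0,0,-0.005,0,0,0,0,0,0,0,0,0,0,0,0,0,0,0,0,0,0,0,0,0,0]}}

```text
clock: 17.15
tcp_pos: [0.6038, 0.0211, 0.0596]
orientation: [2.373, 2.059, 0.0]
contact_force: [1.5, 6.5, 0.2]
grip_width: 0.0132
```

```bash
python3 look.py w14
```

```text
17.15 0.0016821647818950594 [1.52 6.46 0.22] [ 1.441 -0.35   0.012] 0.013173909638246393
tcp [0.6038 0.0211 0.0596] in flap axes mm [591.79 121.45] a 81.88559258196013
```

View pics/w14.png

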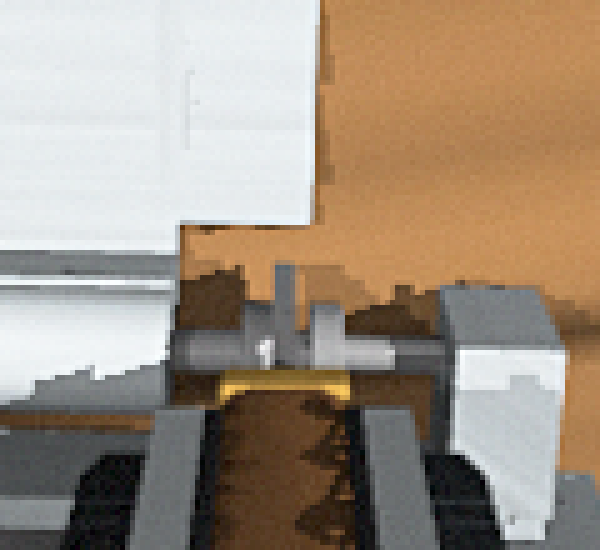

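Call:
{"name": "servo_tool", "arguments": {"increments": [0,-0.5,0,0,0,-0.005,0,0,-0.5,0,0,0,-0.005,0,0,-0.5,0,0,0,-0.005,0,0,-0.5,0,0,0,-0.005,0,0,-0.5,0,0,0,-0.005,0,0,-0.5,0,0,0,-0.005,0,0,0,0,0,0,0,0,0,0,0,0,0,0,0]}}

```text
clock: 18.2
tcp_pos: [0.6008, 0.0214, 0.0596]
orientation: [2.342, 2.094, 0.0]
contact_force: [1.4, 4.7, 1.2]
grip_width: 0.0127
```

```bash
python3 look.py w15
```

```text
18.2 0.002433505572882841 [1.42 4.74 1.18] [ 1.499 -0.383  0.002] 0.012745238149456056
tcp [0.6008 0.0214 0.0596] in flap axes mm [588.78 121.29] a 83.59993276557482
```

View pics/w15.png

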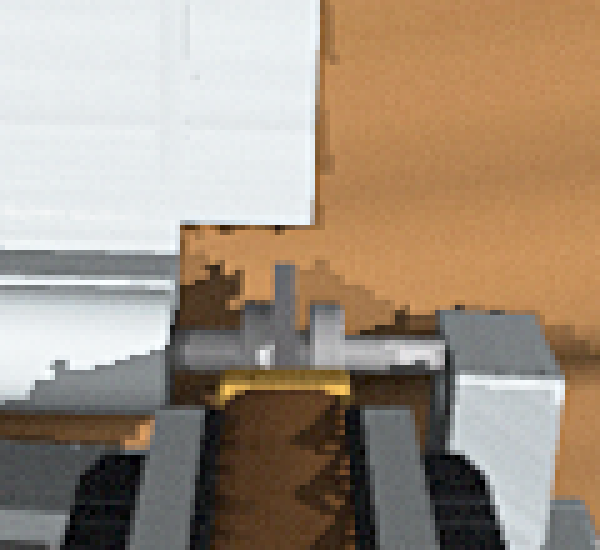

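Call:
{"name": "servo_tool", "arguments": {"increments": [0,-1,0,0,0,-0.0095,0,0,-1,0,0,0,-0.0095,0,0,-1,0,0,0,-0.0095,0,0,-1,0,0,0,-0.0095,0,0,-1,0,0,0,-0.0095,0,0,-1,0,0,0,-0.0095,0,0,0,0,0,0,0,0,0,0,0,0,0,0,0]}}

```text
clock: 19.25
tcp_pos: [0.5946, 0.022, 0.0595]
orientation: [-2.281, -2.16, 0.0]
contact_force: [0.5, 5.7, -0.1]
grip_width: 0.0133
```

```bash
python3 look.py w16
```

```text
19.25 0.0023808747298202744 [ 0.48  5.67 -0.09] [ 1.508 -0.282 -0.004] 0.013313335154667684
tcp [0.5946 0.022  0.0595] in flap axes mm [582.65 120.86] a 86.87033436976301
```

View pics/w16.png

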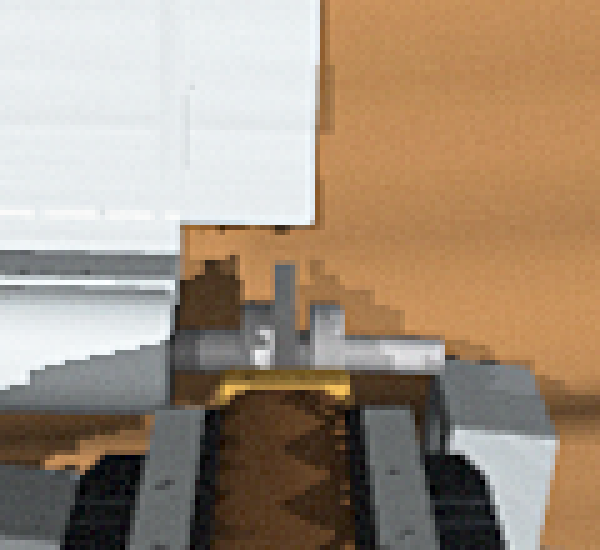

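Call:
{"name": "servo_tool", "arguments": {"increments": [0,-1.6,0,0,0,-0.015,0,0,-1.6,0,0,0,-0.015,0,0,-1.6,0,0,0,-0.015,0,0,-1.6,0,0,0,-0.015,0,0,-1.6,0,0,0,-0.015,0,0,-1.6,0,0,0,-0.015,0,0,-1.6,0,0,0,-0.015,0,0,0,0,0,0,0,0]}}

```text
clock: 20.3
tcp_pos: [0.5832, 0.0224, 0.0596]
orientation: [-2.164, -2.277, -0.0]
contact_force: [0.7, 6.1, 0.6]
grip_width: 0.0132
```

```bash
python3 look.py w17
```

```text
20.3 0.005242042216119644 [0.73 6.15 0.59] [ 1.642 -0.126 -0.042] 0.013172977432842233
tcp [0.5832 0.0224 0.0596] in flap axes mm [571.34 119.38] a 92.91019870346324
```

View pics/w17.png

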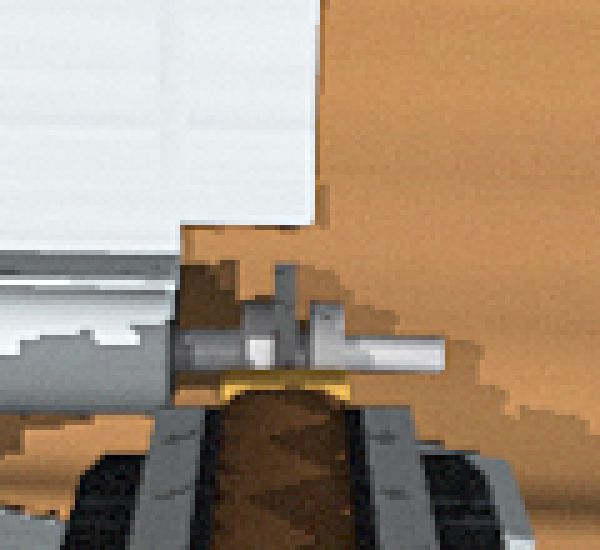

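Call:
{"name": "servo_tool", "arguments": {"increments": [1,0,0,0,0,0,0,1,0,0,0,0,0,0,1,0,0,0,0,0,0,1,0,0,0,0,0,0,1,0,0,0,0,0,0,0.5,0,0,0,0,0,0,0.4,0,0,0,0,0,0,0,0,0,0,0,0,0]}}

```text
clock: 21.35
tcp_pos: [0.583, 0.0274, 0.0595]
orientation: [2.165, 2.276, -0.002]
contact_force: [0.7, 3.3, 1.0]
grip_width: 0.0129
```

```bash
python3 look.py w18
```

```text
21.35 0.0007823820809593003 [0.71 3.28 0.95] [ 0.868 -0.217  0.029] 0.012928340769212022
tcp [0.583  0.0274 0.0595] in flap axes mm [570.25 124.28] a 92.86624722295741
```

View pics/w18.png

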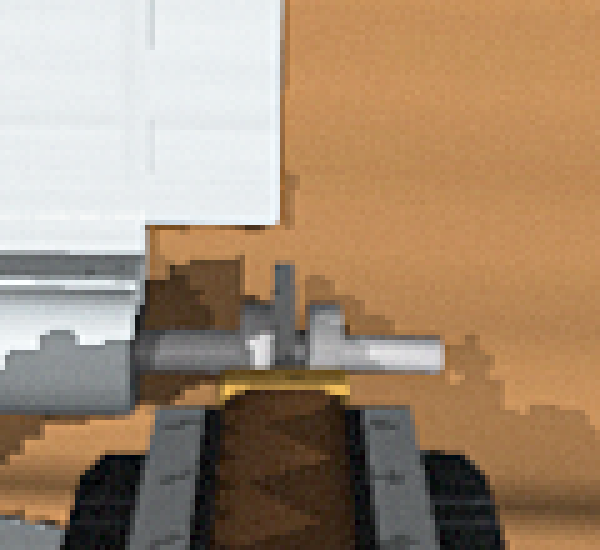

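Call:
{"name": "servo_tool", "arguments": {"increments": [0.5,0,0,0,0,0,0,0.5,0,0,0,0,0,0,0.4,0,0,0,0,0,0,0.4,0,0,0,0,0,0,0,0,0,0,0,0,0,0,0,0,0,0,0,0,0,0,0,0,0,0,0,0,0,0,0,0,0,0]}}

```text
clock: 22.4
tcp_pos: [0.5829, 0.0294, 0.0595]
orientation: [2.165, 2.276, -0.001]
contact_force: [0.1, -0.2, -1.0]
grip_width: 0.0133
```

```bash
python3 look.py w19
```

```text
22.4 0.0021124430598540326 [ 0.07 -0.22 -1.01] [0.012 0.041 0.003] 0.013261122941835235
tcp [0.5829 0.0294 0.0595] in flap axes mm [569.83 126.19] a 92.87645104486612
```

View pics/w19.png

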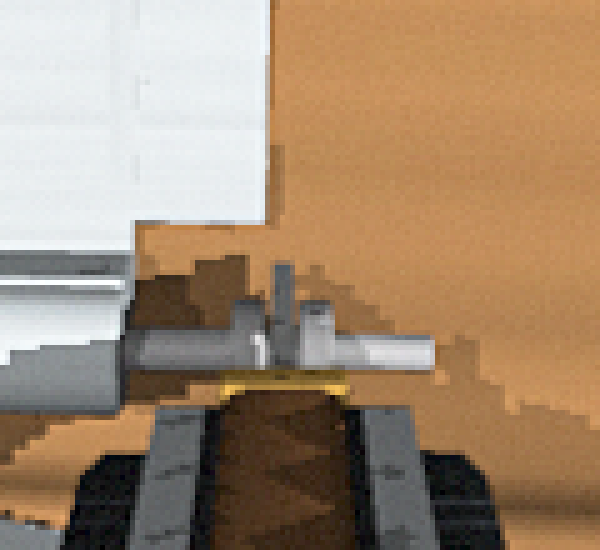

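Call:
{"name": "servo_tool", "arguments": {"increments": [0,0,-4,0,0,0,0,0,0,-8,0,0,0,0,0,0,-14,0,0,0,0,0,0,-20,0,0,0,0,0,0,-20,0,0,0,0,0,0,-9,0,0,0,0,0,0,0,0,0,0,0,0,0,0,0,0,0,0]}}

```text
clock: 23.45
tcp_pos: [0.5825, 0.0292, 0.134]
orientation: [-2.165, -2.276, 0.002]
contact_force: [0.0, -0.8, -0.2]
grip_width: 0.0132
```

Run:
```python
from h import *
print(get_obs()['contact_force'])
T=T_tool();im,d=grab_frame('wrist'); np.savez('pics/w20.npz',im=im,d=d,T=T); save('w20',im)
plan([.4769,.2831,.125],110.29,8,0)
```

```text
[ 0.01059414 -0.7740995  -0.19638181]
now a 92.87 tiltdeg 0.11 pos [0.5824 0.0293 0.1338]
32.3, -11.6, 1.1, -0.002, 0.001, -0.038, 0 ,
32.8, -10.3, 1.1, 0, 0, -0.038, 0 ,
33.1, -9.1, 1.1, 0, 0, -0.038, 0 ,
33.5, -7.8, 1.1, 0, 0, -0.038, 0 ,
33.7, -6.6, 1.1, 0, 0, -0.038, 0 ,
34, -5.3, 1.1, 0, 0, -0.038, 0 ,
34.1, -3.9, 1.1, 0, 0, -0.038, 0 ,
34.3, -2.7, 1.2, 0, 0, -0.038, 0 ,
--
```

View pics/w20.png

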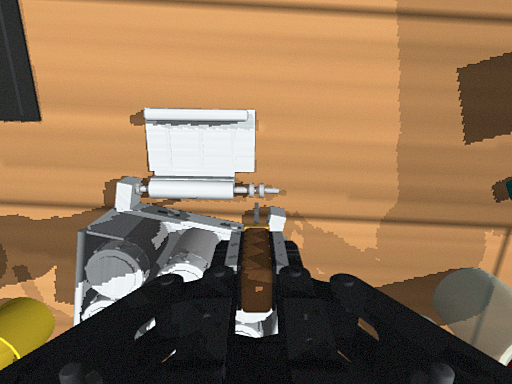

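Call:
{"name": "servo_tool", "arguments": {"increments": [32,-11.5,1,0,0,-0.038,0,33,-10,1,0,0,-0.038,0,33,-9,1,0,0,-0.038,0,33.5,-8,1,0,0,-0.038,0,34,-6.5,1,0,0,-0.038,0,34,-5.5,1,0,0,-0.038,0,34,-4,1,0,0,-0.038,0,34.5,-3,1,0,0,-0.038,0]}}

```text
clock: 24.5
tcp_pos: [0.4764, 0.2841, 0.1257]
orientation: [-1.793, -2.579, 0.003]
contact_force: [-0.1, -0.1, -0.5]
grip_width: 0.0129
```

Run:
```python
from h import *
grab_frame('top');grab_frame('top')
plan([.4769,.2831,.120],110.29,2,0)
```

```text
now a 110.7 tiltdeg 0.17 pos [0.4743 0.2877 0.1263]
-2.6, 0.4, 3.1, -0.001, -0.003, 0.004, 0 ,
-2.6, 0.4, 3.2, 0, 0, 0.003, 0 ,
```

Call:
{"name": "servo_tool", "arguments": {"increments": [-2.5,0.4,3,-0.001,-0.003,0.004,0,-2.5,0.4,3,0,0,0.003,0,0,0,2,0,0,0,0,0,0,2,0,0,0,0,0,0,2,0,0,0,0,0,0,0,0,0,0,0,0,0,0,0,0,0,0,0,0,0,0,0,0,0]}}

```text
clock: 25.6
tcp_pos: [0.4797, 0.279, 0.1145]
orientation: [1.802, 2.569, -0.002]
contact_force: [-0.2, -1.0, -0.2]
grip_width: 0.0131
```

Run:
```python
from h import *
plan([.4769,.2831,.100],110.29,1,0)
im,d=grab_frame('wrist'); save('w21',cv2.resize(im[130:270,180:330],None,fx=4,fy=4,interpolation=cv2.INTER_NEAREST))
```

```text
now a 109.9 tiltdeg 0.19 pos [0.4797 0.279  0.1145]
4.8, -1.2, 14.5, 0.001, 0.003, -0.007, 0 ,
```

View pics/w21.png

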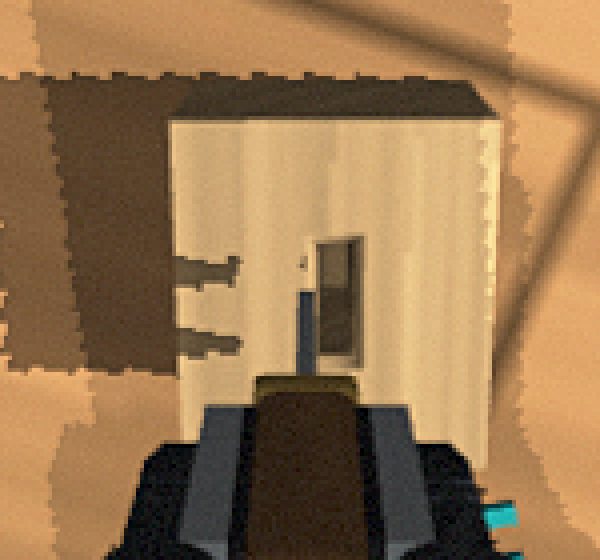

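Call:
{"name": "servo_tool", "arguments": {"increments": [2.4,-0.6,0,0.001,0.003,-0.007,0,2.4,-0.6,0,0,0,0,0,0,0,2,0,0,0,0,0,0,2,0,0,0,0,0,0,0,0,0,0,0,0,0,0,0,0,0,0,0,0,0,0,0,0,0,0,0,0,0,0,0,0]}}

```text
clock: 26.65
tcp_pos: [0.4769, 0.2831, 0.1105]
orientation: [1.795, 2.578, -0.001]
contact_force: [-0.2, -0.2, -0.1]
grip_width: 0.0132
```

Run:
```python
from h import *
plan([.4769,.2831,.0595],110.29,1,0)
im,d=grab_frame('wrist'); save('w22',cv2.resize(im[130:270,180:330],None,fx=4,fy=4,interpolation=cv2.INTER_NEAREST))
```

```text
now a 110.29 tiltdeg 0.03 pos [0.4769 0.2831 0.1105]
0.1, 0, 51, 0, 0, 0, 0 ,
```

View pics/w22.png

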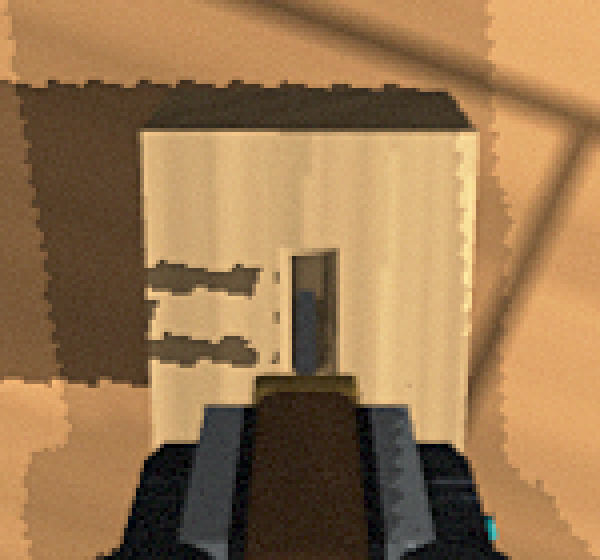

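Call:
{"name": "servo_tool", "arguments": {"increments": [0.8,0,2,0,0,0,0,0,0,2,0,0,0,0,0,0,2,0,0,0,0,0,0,3,0,0,0,0,0,0,4,0,0,0,0,0,0,4,0,0,0,0,0,0,4,0,0,0,0,0,0,0,0,0,0,0]}}

```text
clock: 27.7
tcp_pos: [0.4764, 0.2836, 0.089]
orientation: [-1.795, -2.578, 0.002]
contact_force: [0.9, -0.6, 0.1]
grip_width: 0.0129
```

Run:
```python
from h import *
o=get_obs();print(np.round(o['contact_force'],2),np.round(o['moment'],3))
plan([.4769,.2831,.0595],110.29,1,0)
im,d=grab_frame('wrist'); save('w23',cv2.resize(im[130:270,180:330],None,fx=4,fy=4,interpolation=cv2.INTER_NEAREST))
```

```text
[ 0.86 -0.63  0.07] [-0.008  0.002  0.055]
now a 110.29 tiltdeg 0.08 pos [0.4764 0.2836 0.089 ]
-0.6, 0.3, 29.5, -0.001, 0.001, 0, 0 ,
```

View pics/w23.png

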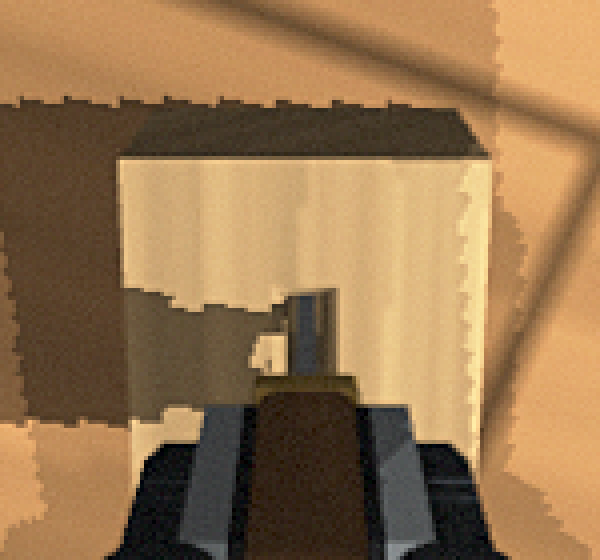

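In the slot, no contact. Lower to the seat (28 mm).

Call:
{"name": "servo_tool", "arguments": {"increments": [0,0,5,0,0,0,0,0,0,5,0,0,0,0,0,0,5,0,0,0,0,0,0,5,0,0,0,0,0,0,4,0,0,0,0,0,0,3,0,0,0,0,0,0,1.5,0,0,0,0,0,0,0,0,0,0,0]}}

```text
clock: 28.75
tcp_pos: [0.4766, 0.2838, 0.0609]
orientation: [1.795, 2.578, -0.001]
contact_force: [0.1, 0.5, -0.2]
grip_width: 0.013
```

Run:
```python
from h import *
o=get_obs();print(np.round(o['contact_force'],2),np.round(o['moment'],3))
plan([.4769,.2831,.0595],110.29,1,0)
```

```text
[ 0.1   0.47 -0.16] [ 0.039  0.006 -0.049]
now a 110.3 tiltdeg 0.04 pos [0.4766 0.2838 0.0609]
-0.7, 0, 1.4, -0.001, 0, 0, 0 ,
```

Call:
{"name": "servo_tool", "arguments": {"increments": [0,0,0.8,0,0,0,0,0,0,0,0,0,0,0,0,0,0,0,0,0,18,0,0,0,0,0,0,25,0,0,0,0,0,0,35,0,0,0,0,0,0,40,0,0,0,0,0,0,40,0,0,0,0,0,0,40]}}

```text
clock: 29.75
tcp_pos: [0.4766, 0.2838, 0.0601]
orientation: [1.795, 2.578, -0.001]
contact_force: [-0.9, 0.6, 0.1]
grip_width: 0.0399
```

Call:
{"name": "servo_tool", "arguments": {"increments": [0,0,-10,0,0,0,40,0,0,-15,0,0,0,40,0,0,-20,0,0,0,40,0,0,-20,0,0,0,40,0,0,-20,0,0,0,40,0,0,-20,0,0,0,40,0,0,-15,0,0,0,40,0,0,0,0,0,0,40]}}

```text
clock: 30.75
tcp_pos: [0.4772, 0.2842, 0.1814]
orientation: [1.795, 2.577, 0.002]
contact_force: [1.0, 0.2, 0.1]
grip_width: 0.0399
```

Run:
```python
from h import *
T=T_tool(); print(get_obs()['clock'])
im,d=grab_frame('wrist'); save('w24',im[100:384])
P=cloud('wrist',d,T)
m=(P[...,2]>.055)&(P[...,2]<.12)&(np.hypot(P[...,0]-.477,P[...,1]-.282)<.03)&(d>0)
r=cv2.minAreaRect((P[m][:,:2]*1000).astype(np.float32)); print('key',r,P[m][:,2].max(),np.percentile(P[m][:,2],90))
# flap from w20 
z=np.load('pics/w20.npz'); im,d,T=z['im'],z['d'],z['T']; P=cloud('wrist',d,T); v,u=np.mgrid[:384,:512]
def fit(m,lab):
    r=cv2.minAreaRect((P[m][:,:2]*1000).astype(np.float32)); print(lab,m.sum(),np.round(r[0],1),np.round(r[1],1),round(r[2],2),P[m][:,2].mean())
ok=d>0
fit(ok&(P[...,2]>.02)&(P[...,2]<.027)&(v>104)&(v<125)&(u>143)&(u<258),'lip')
fit(ok&(P[...,2]>.002)&(P[...,2]<.006)&(v>124)&(v<170)&(u>146)&(u<256),'plate')
```

```text
30.75
key ((476.740478515625, 284.3906555175781), (22.536890029907227, 13.813200950622559), 20.212108612060547) 0.09985766781854052 0.09806491265878246
lip 1246 [518.7 -25. ] [10.  86.7] 2.06 0.02326947453511409
plate 4755 [548.8 -24.8] [ 41.4 100.9] 2.83 0.0038376155088187536
```

View pics/w24.png

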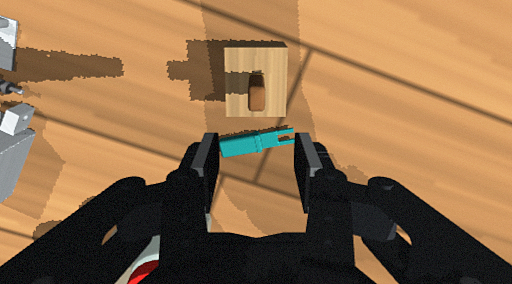

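Run:
```python
from h import *
plan([.5187,-.025,.10],2.6,14,35)
```

```text
now a 110.28 tiltdeg 0.03 pos [0.4768 0.2838 0.1804]
-21.7, -4.8, 5.8, 0, 0.001, 0.134, 35 ,
-22.2, -1.9, 5.7, 0, 0, 0.134, 35 ,
-22.2, 1.1, 5.7, 0, 0, 0.135, 35 ,
-21.9, 4, 5.8, 0, 0, 0.134, 35 ,
-21.2, 7, 5.7, 0, 0, 0.134, 35 ,
-20, 9.7, 5.7, 0, 0, 0.134, 35 ,
-18.5, 12.3, 5.7, 0, 0, 0.135, 35 ,
-16.7, 14.7, 5.8, 0, 0, 0.134, 35 ,
--
-14.7, 16.8, 5.7, 0, 0, 0.134, 35 ,
-12.2, 18.6, 5.7, 0, 0, 0.134, 35 ,
-9.6, 20.1, 5.8, 0, 0, 0.135, 35 ,
-6.9, 21.1, 5.7, 0, 0, 0.134, 35 ,
-3.9, 21.9, 5.7, 0, 0, 0.134, 35 ,
-1, 22.3, 5.8, 0, 0, 0.134, 35 ,
```

Call:
{"name": "servo_tool", "arguments": {"increments": [-22,-5,5.7,0,0,0.134,35,-22,-2,5.7,0,0,0.134,35,-22,1,5.7,0,0,0.135,35,-22,4,5.7,0,0,0.134,35,-21,7,5.7,0,0,0.134,35,-20,10,5.7,0,0,0.134,35,-18.5,12,5.7,0,0,0.135,35,-17,15,5.7,0,0,0.134,35]}}

```text
clock: 31.8
tcp_pos: [0.4997, 0.1062, 0.1335]
orientation: [-2.864, -1.291, 0.004]
contact_force: [0.0, 0.3, 0.8]
grip_width: 0.0351
```

Call:
{"name": "servo_tool", "arguments": {"increments": [-15,17,5.7,0,0,0.134,35,-12,18.5,5.7,0,0,0.134,35,-9.5,20,5.7,0,0,0.135,35,-7,21,5.7,0,0,0.134,35,-4,22,5.7,0,0,0.134,35,-1,22,5.7,0,0,0.134,35,0,0,0,0,0,0,35,0,0,0,0,0,0,35]}}

```text
clock: 32.8
tcp_pos: [0.5178, -0.024, 0.1002]
orientation: [-3.141, -0.077, 0.002]
contact_force: [-0.8, 1.0, 0.2]
grip_width: 0.0349
```

Run:
```python
from h import *
grab_frame('top')
T=T_tool(); print(get_obs()['clock'],abs(get_obs()['qvel']).max())
im,d=grab_frame('wrist'); save('w25',im);np.savez('pics/w25.npz',im=im,d=d,T=T)
plan([.5187,-.025,.10],2.6,1,35)
```

```text
32.85 0.005736224566424816
now a 2.82 tiltdeg 0.03 pos [ 0.5181 -0.0237  0.1005]
0.5, 1.3, 0.5, 0, 0, 0.004, 35 ,
```

View pics/w25.png

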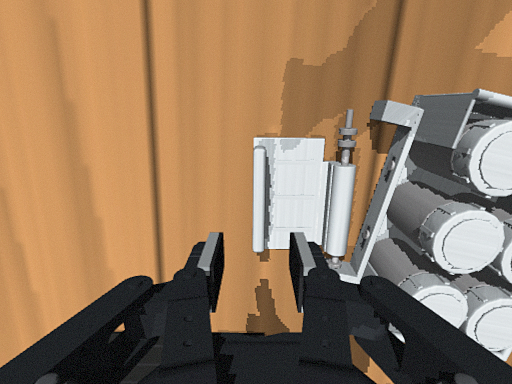

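Run:
```python
from h import *
z=np.load('pics/w25.npz'); im,d,T=z['im'],z['d'],z['T']
P=cloud('wrist',d,T); v,u=np.mgrid[:384,:512]; ok=d>0
def fit(m,lab):
    r=cv2.minAreaRect((P[m][:,:2]*1000).astype(np.float32)); print(lab,m.sum(),np.round(r[0],1),np.round(r[1],1),round(r[2],2),P[m][:,2].mean()); return r
r=fit(ok&(P[...,2]>.0205)&(P[...,2]<.027)&(v>140)&(v<256)&(u>248)&(u<270),'lip')
fit(ok&(P[...,2]>.002)&(P[...,2]<.006)&(v>136)&(v<250)&(u>270)&(u<322),'plate')
plan([r[0][0]/1000,r[0][1]/1000,.008],2.7,1,35)
```

```text
lip 1279 [518.9 -25.6] [ 9.9 87.5] 2.19 0.02336543126370042
plate 5233 [551.9 -24.3] [45.3 99.7] 3.72 0.003931404591661502
now a 2.82 tiltdeg 0.03 pos [ 0.5181 -0.0237  0.1005]
0.7, 2, 92.5, 0, 0, 0.002, 35 ,
```

Call:
{"name": "servo_tool", "arguments": {"increments": [0.4,1,15,0,0,0,30,0.4,1,15,0,0,0,30,0,0,16,0,0,0,30,0,0,16,0,0,0,30,0,0,14,0,0,0,30,0,0,10,0,0,0,30,0,0,5,0,0,0,30,0,0,0,0,0,0,30]}}

```text
clock: 33.9
tcp_pos: [0.519, -0.027, 0.0093]
orientation: [3.14, 0.072, -0.001]
contact_force: [0.4, -0.0, 0.1]
grip_width: 0.0295
```

Run:
```python
from h import *
o=get_obs();print(np.round(o['contact_force'],2),abs(o['qvel']).max())
plan([.5189,-.0256,.008],2.7,1,35)
```

```text
[ 0.43 -0.04  0.14] 0.010398072345613841
now a 2.64 tiltdeg 0.05 pos [ 0.519  -0.027   0.0093]
-0.1, -1.4, 1.3, 0.001, 0.001, -0.001, 35 ,
```

Close on the lip.

Call:
{"name": "servo_tool", "arguments": {"increments": [0,0,0.8,0,0,0,25,0,0,0,0,0,0,20,0,0,0,0,0,0,15,0,0,0,0,0,0,12,0,0,0,0,0,0,8,0,0,0,0,0,0,0,0,0,0,0,0,0,0,0,0,0,0,0,0,0], "squeeze": 50}}

```text
clock: 34.9
tcp_pos: [0.5193, -0.0271, 0.009]
orientation: [3.14, 0.072, 0.0]
contact_force: [0.3, -0.6, 4.9]
grip_width: 0.0087
```

Run:
```python
from h import *
o=get_obs();print(np.round(o['contact_force'],2),np.round(o['moment'],3),abs(o['qvel']).max())
im,d=grab_frame('wrist'); save('w26',im)
```

```text
[ 0.34 -0.56  4.89] [-0.036  0.206 -0.024] 0.001565198912004014
```

View pics/w26.png

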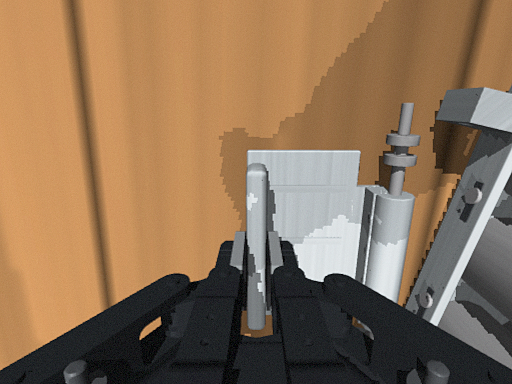

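Call:
{"name": "servo_tool", "arguments": {"increments": [0,-1,-0.5,0,0,0,0,0,-2,0,0,0,0,0,0,-2,0,0,0,0,0,0,-2,0,0,0,0,0,0,-2,0,0,0,0,0,0,-2,0,0,0,0,0,0,-2,0,0,0,0,0,0,0,0,0,0,0,0]}}

```text
clock: 35.95
tcp_pos: [0.5183, -0.0137, 0.0091]
orientation: [3.14, 0.073, -0.001]
contact_force: [1.1, 0.5, -1.1]
grip_width: 0.0085
```

Run:
```python
from h import *
o=get_obs();print(np.round(o['contact_force'],2),np.round(o['moment'],3),abs(o['qvel']).max())
im,d=grab_frame('wrist'); save('w27',im)
```

```text
[ 1.09  0.53 -1.07] [0.05  0.066 0.017] 0.0033533119263728438
```

View pics/w27.png

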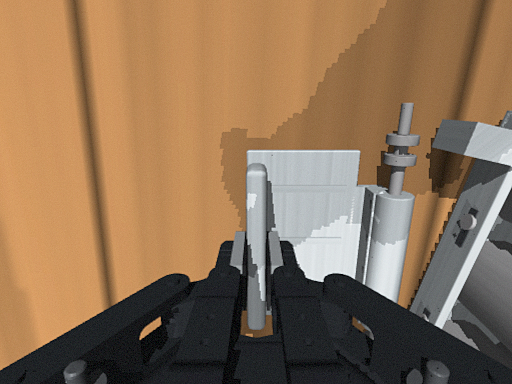

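Call:
{"name": "servo_tool", "arguments": {"increments": [0,-3,0,0,0,0,0,0,-3,0,0,0,0,0,0,-3,0,0,0,0,0,0,-3,0,0,0,0,0,0,-3,0,0,0,0,0,0,-3,0,0,0,0,0,0,-3,0,0,0,0,0,0,0,0,0,0,0,0]}}

```text
clock: 37.0
tcp_pos: [0.5175, 0.0073, 0.0092]
orientation: [3.14, 0.073, -0.001]
contact_force: [0.4, -0.5, -1.4]
grip_width: 0.0081
```

Run:
```python
from h import *
o=get_obs();print(np.round(o['contact_force'],2),np.round(o['moment'],3),abs(o['qvel']).max())
im,d=grab_frame('top'); save('top28',cv2.resize(im[125:225,225:325],None,fx=6,fy=6,interpolation=cv2.INTER_CUBIC))
im,d=grab_frame('wrist'); save('w28',im)
```

```text
[ 0.38 -0.52 -1.44] [0.014 0.059 0.03 ] 0.0044850371810403605
```

View pics/w28.png

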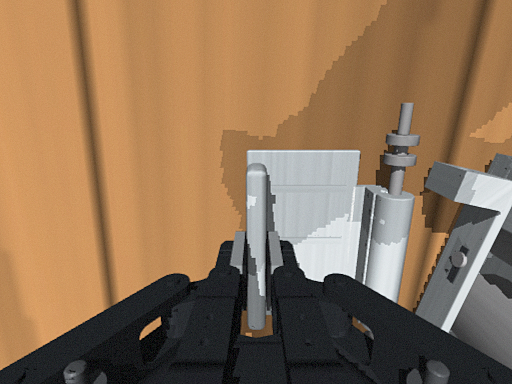

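View pics/top28.png

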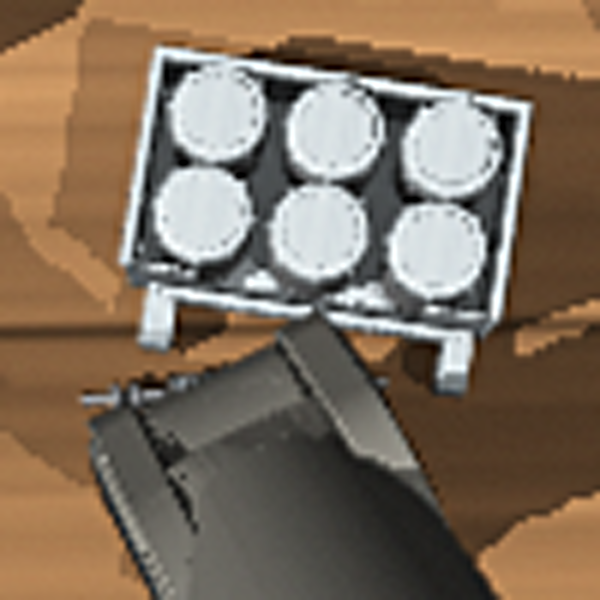

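Call:
{"name": "servo_tool", "arguments": {"increments": [-1,0,-1.5,0,0,0,0,-3,0,-2.5,0,0,0,0,-5,0,-4,0,0,0,0,-6,0,-6,0,0,0,0,-6,0,-8,0,0,0,0,-6,0,-8,0,0,0,0,-3,0,-5,0,0,0,0,0,0,0,0,0,0,0], "squeeze": 60}}

```text
clock: 38.1
tcp_pos: [0.4877, 0.0055, 0.0447]
orientation: [3.14, 0.072, 0.001]
contact_force: [-0.4, 0.2, -2.6]
grip_width: 0.0079
```

Run:
```python
from h import *
o=get_obs();print(np.round(o['contact_force'],2),np.round(o['moment'],3),abs(o['qvel']).max())
T=T_tool()
im,d=grab_frame('wrist'); save('w29',im)
P=cloud('wrist',d,T)
v,u=np.mgrid[:384,:512]
m=(d>0)&(v>160)&(v<235)&(u>280)&(u<350)
A=np.c_[P[m][:,:2],np.ones(m.sum())]; c,*_=np.linalg.lstsq(A,P[m][:,2],rcond=None); print('plate slope',c[:2],P[m][:,2].mean())
im,d=grab_frame('side'); save('side29',cv2.resize(im[120:260,180:330],None,fx=4,fy=4,interpolation=cv2.INTER_CUBIC))
plan([.42,-.287,.09],2.2,10,0)
```

```text
[-0.44  0.15 -2.62] [-0.009  0.081 -0.021] 0.014552767377023672
plate slope [-0.00587786  0.00207877] 0.03949351410344182
now a 2.63 tiltdeg 0.03 pos [0.4877 0.0055 0.0442]
-8.1, 28.9, -4.6, 0.001, 0, 0.001, 0 ,
-8.1, 28.9, -4.6, 0, 0, 0.001, 0 ,
-8, 28.9, -4.5, 0, 0, 0, 0 ,
-8.1, 29, -4.6, 0, 0, 0.001, 0 ,
-8, 28.9, -4.6, 0, 0, 0.001, 0 ,
-8, 28.9, -4.6, 0, 0, 0.001, 0 ,
-8, 29, -4.6, 0, 0, 0, 0 ,
-7.9, 28.9, -4.6, 0, 0, 0.001, 0 ,
--
-8, 29, -4.6, 0, 0, 0.001, 0 ,
-7.9, 28.9, -4.6, 0, 0, 0.001, 0 ,
```

View pics/w29.png

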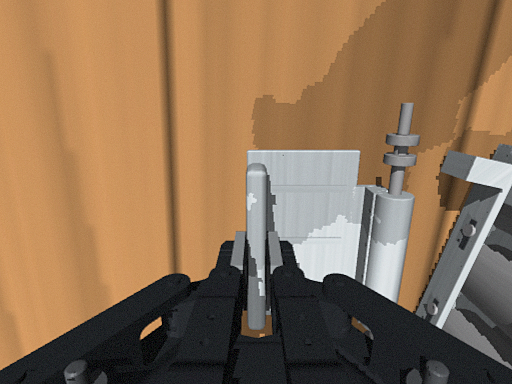

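View pics/side29.png

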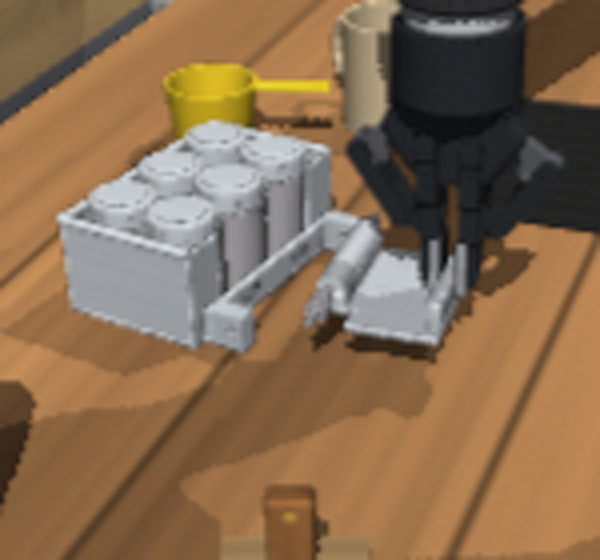

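Call:
{"name": "servo_tool", "arguments": {"increments": [-4,8,-12,0,0,0,0,-8,20,-10,0,0,0,0,-8,29,-8,0,0,0.001,0,-8,29,-6,0,0,0.001,0,-8,29,-4,0,0,0.001,0,-8,29,-4,0,0,0.001,0,-8,29,0,0,0,0.001,0,-8,29,0,0,0,0.001,0]}}

```text
clock: 39.2
tcp_pos: [0.4359, -0.2004, 0.0889]
orientation: [3.14, 0.062, -0.0]
contact_force: [0.1, -0.5, -2.3]
grip_width: 0.0084
```

Call:
{"name": "servo_tool", "arguments": {"increments": [-8,29,0,0,0,0,0,-6,25,0,0,0,0,0,-4,16,0,0,0,0,0,-2,10,0,0,0,0,0,0,5,4,0,0,0,0,0,2,6,0,0,0,0,0,0,0,0,0,0,0,0,0,0,0,0,0,0]}}

```text
clock: 40.2
tcp_pos: [0.4201, -0.286, 0.0782]
orientation: [3.141, 0.064, -0.001]
contact_force: [0.7, 0.5, -1.4]
grip_width: 0.0081
```

Run:
```python
from h import *
o=get_obs();print(np.round(o['contact_force'],2),np.round(o['moment'],3),abs(o['qvel']).max())
T=T_tool()
im,d=grab_frame('wrist'); save('w30',im)
plan([.42,-.287,.03],2.2,1,0)
```

```text
[ 0.69  0.53 -1.42] [-0.039  0.062  0.006] 0.005026994206571848
now a 2.34 tiltdeg 0.03 pos [ 0.4202 -0.2861  0.0784]
-0.2, 0.9, 48.4, 0, 0, 0.002, 0 ,
```

View pics/w30.png

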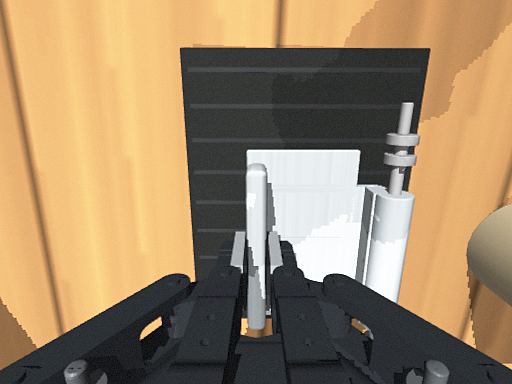

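Call:
{"name": "servo_tool", "arguments": {"increments": [0,0.9,8,0,0,0,0,0,0,10,0,0,0,0,0,0,10,0,0,0,0,0,0,10,0,0,0,0,0,0,8,0,0,0,0,0,0,6,0,0,0,0,0,0,4,0,0,0,0,0,0,1,0,0,0,0]}}

```text
clock: 41.25
tcp_pos: [0.42, -0.2875, 0.0212]
orientation: [3.14, 0.063, -0.001]
contact_force: [0.1, -0.0, -2.0]
grip_width: 0.0083
```

Call:
{"name": "servo_tool", "arguments": {"increments": [0,0,1.5,0,0,0,0,0,0,1.5,0,0,0,0,0,0,1.5,0,0,0,0,0,0,1,0,0,0,0,0,0,1,0,0,0,0,0,0,0.7,0,0,0,0,0,0,0.5,0,0,0,0,0,0,0,0,0,0,0]}}

```text
clock: 42.25
tcp_pos: [0.42, -0.2876, 0.0136]
orientation: [3.14, 0.063, -0.001]
contact_force: [-0.4, -0.4, -1.9]
grip_width: 0.0085
```

Run:
```python
from h import *
o=get_obs();print(np.round(o['contact_force'],2),np.round(o['moment'],3),abs(o['qvel']).max(),o['tcp_pos'])
```

```text
[-0.44 -0.43 -1.93] [0.01  0.06  0.003] 0.0023540126566774762 [ 0.41995494 -0.28755798  0.01364154]
```

Call:
{"name": "servo_tool", "arguments": {"increments": [0,0,0.3,0,0,0,0,0,0,0.3,0,0,0,0,0,0,0.3,0,0,0,0,0,0,0.3,0,0,0,0,0,0,0.2,0,0,0,0,0,0,0,0,0,0,0,0,0,0,0,0,0,0,0,0,0,0,0,0,0]}}

```text
clock: 43.25
tcp_pos: [0.42, -0.2876, 0.013]
orientation: [3.14, 0.063, -0.001]
contact_force: [-3.3, 1.3, 9.5]
grip_width: 0.0084
```

Run:
```python
from h import *
o=get_obs();print(np.round(o['contact_force'],2),np.round(o['moment'],3),abs(o['qvel']).max(),o['tcp_pos'])
```

```text
[-3.25  1.33  9.49] [ 0.39   0.634 -0.014] 0.0021480048936765965 [ 0.41999478 -0.28760774  0.01302706]
```

Resting on the mat. Ease off slightly and open the fingers slowly.

Call:
{"name": "servo_tool", "arguments": {"increments": [0,0,-0.5,0,0,0,0,0,0,0,0,0,0,10,0,0,0,0,0,0,14,0,0,0,0,0,0,18,0,0,0,0,0,0,22,0,0,0,0,0,0,26,0,0,0,0,0,0,26,0,0,0,0,0,0,26]}}

```text
clock: 44.25
tcp_pos: [0.42, -0.2876, 0.0128]
orientation: [3.14, 0.063, -0.001]
contact_force: [-0.4, -0.0, 0.1]
grip_width: 0.0255
```

Call:
{"name": "servo_tool", "arguments": {"increments": [0,0,-3,0,0,0,26,0,0,-8,0,0,0,26,0,0,-16,0,0,0,26,0,0,-20,0,0,0,26,0,0,-25,0,0,0,26,0,0,-25,0,0,0,26,0,0,-20,0,0,0,26,0,0,0,0,0,0,26]}}

```text
clock: 45.25
tcp_pos: [0.4212, -0.2882, 0.1321]
orientation: [3.138, 0.062, 0.005]
contact_force: [0.1, 0.6, -0.4]
grip_width: 0.0261
```

Run:
```python
from h import *
grab_frame('top')
T=T_tool(); o=get_obs();print(np.round(o['contact_force'],2),abs(o['qvel']).max())
im,d=grab_frame('wrist'); save('w31',im)
P=cloud('wrist',d,T); v,u=np.mgrid[:384,:512]; ok=d>0
g=im.min(-1)>150
near=(np.hypot(P[...,0]-.45,P[...,1]+.287)<.1)
m=ok&g&(P[...,2]>.004)&(P[...,2]<.013)&near
A=np.c_[P[m][:,:2],np.ones(m.sum())]; c,*_=np.linalg.lstsq(A,P[m][:,2],rcond=None)
r=cv2.minAreaRect((P[m][:,:2]*1000).astype(np.float32)); print('plate',r,P[m][:,2].mean(),'slope',c[:2])
m=ok&g&(P[...,2]>.0245)&(P[...,2]<.032)&near&(P[...,0]<.44)
r=cv2.minAreaRect((P[m][:,:2]*1000).astype(np.float32)); print('lip',r,P[m][:,2].mean())
s,ds=grab_frame('side'); save('side31',s)
t,dt=grab_frame('top'); save('top31',t)
```

```text
[-0.27  0.45 -1.11] 0.026686169350977534
plate ((448.7784118652344, -286.236083984375), (70.99321746826172, 102.56363677978516), 1.9184950590133667) 0.007875495918724851 slope [ 0.00139657 -0.00189062]
lip ((418.31231689453125, -286.0657653808594), (9.272233963012695, 86.84872436523438), 1.9005415439605713) 0.027528502701922045
```

View pics/w31.png

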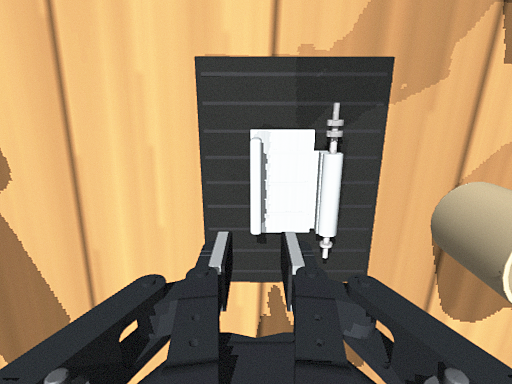

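View pics/side31.png

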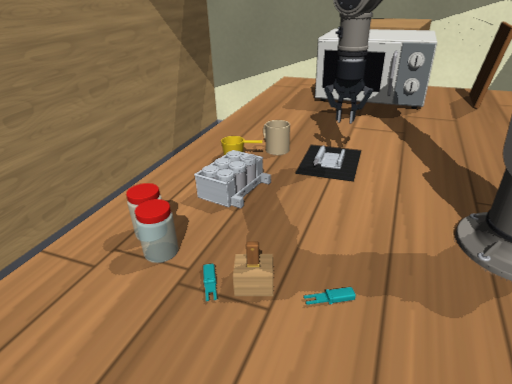

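View pics/top31.png

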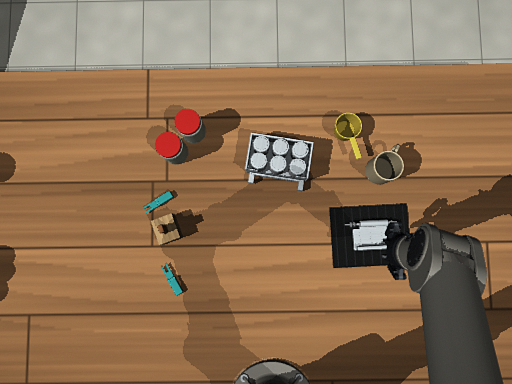

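The flap lies flat on the mat: plate top at 7.9 mm, lip top at 27.5 mm, slope about 0.002, and its middle within 3 mm of the mat's middle. The key is upright in its slot and the bystanders haven't moved. The arm is clear, so I'm handing in.

Run:
```python
from h import *
print(get_obs()['clock'],abs(get_obs()['qvel']).max()); print(hand_in())
```

```text
45.45 0.007576687423795058
the job is handed in; nothing more can be done
None
```

The flap is off the caddy and lying flat, lip up, on the draining mat, and the key is back upright in its slot. I handed in at 45.5 s; no verdict was reported.

**Freeing the flap:** I felt the fork into the collar's groove without contact and pressed it sideways. By the sensed force that took about 6 N, with a highest reading of 6.5 N. I then swung the end about 0.22 rad out of its lug and let the spring out before lifting the key.

**Laying it down:** I pinched the lip, drew the flap about 34 mm towards its +y, and lowered it slowly onto the mat. The tool read 9.5 N upward as it touched down, so I eased off before opening the fingers.

**Last checks:**
- **Key:** seen 0.6 mm from the block's middle, with its handle top at about 98 mm, which is its seated height.
- **Flap:** its middle was within about 3 mm of the mat's middle. The plate top stood at 7.9 mm, as expected for 4 mm of plate on 4 mm of mat, and the slope was about 0.002.
- **Bystanders:** the jars, mug and cup look unmoved in the top and side views; I did not measure their positions.
- **Arm:** raised clear and touching nothing.

**One disagreement:** both turquoise look-alike keys stood at the start but now lie on the plank beside the block. They fell while I was picking up the real key. I saw no contact with either and think they toppled on their own, but I could not confirm it.

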